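Clear the bottles, load the sample on the mixer, restore the tray

ROBOT

A 6-joint arm with a two-finger parallel gripper is mounted at the origin on the work surface. World frame = base frame: x ahead of the robot, y to its left, z up, the work surface at z = 0. Lengths are in m, angles in rad, forces in N, time in s.
With the tool pointing down it reaches from about 0.35 to 0.975 m from the base axis. Payload 4.9 kg.
Tool frame: the origin (TCP) lies between the finger pads; the fingertips stand 14 mm ahead of it and the grasp point (between the pads) lies 5 mm behind it; z points along the fingers, y is the line along which they close (so a half turn about z gives the same grasp; the last joint's range is limited). The gripper opens to 85 mm and grips with 20 to 120 N. Pads are 22 mm wide; open, the fingers measure 114 mm over their backs; the gripper's body (76 mm by 85 mm) begins 54 mm behind the grasp point. The pads swing forward as they close: fully open they stand 13 mm farther back than shut.
Start: joints at [1.098, 0.053, 1.613, -0, 1.476, -0.119], TCP at [0.217, 0.586, 0.218] pointing down, gripper open.
Joint ranges: [-3.01, 3.01], [-1.01, 2.22], [0.06, 2.58], [-1.02, 4.17], [0.09, 2.62], [-3.14, 3.14]. Speed limits (rad/s): [2.57, 2.57, 3.14, 3.14, 3.14, 3.14].

INTERFACE

Orientations are given as a 3x3 rotation matrix whose columns are the frame's x, y, z axes.
In Python, from workcell import r gives the robot as it stands.
- The arm moves only by the tool arm_command, never from a script. Its argument "commands" is a list of rows, each a list of 6 numbers: the shift along the tool's x, y, z in units of 0.25 m (1.0 is 0.25 m), then the turn, a rotation vector about the tool's x, y, z in units of 90 degrees (1.0 is 90 degrees). In form: [[tx, ty, tz, ax, ay, az], ...]. A call has 1 to 12 rows; each row is the pose to reach, as a shift and turn from the pose commanded when the call began, along the tool's axes at that moment; what a row does not reach only later rows make up. A row lasts 1/10 s, in which the tool goes at most 50 mm and 8.59 degrees, less where a joint would pass 70% of its speed; a pose out of reach is approached as far as the arm can. A call with a number of a shift or a turn outside -1 to 1 is refused whole. A call with a gripper value outside its range is refused whole. "grip" is the closure, from 0 (fully open) to 1 (shut), set as the call begins (left out, the last holds). The fingers move at their own pace and stop on an object; "grip_force" is the grip in N (left out, the last holds). Time passes only in rows, so rows that repeat a pose let the fingers close. It gives the time, the measured TCP pose, the force, the opening and the grip force at its end, in the units of the state.
- r.sense(): the state, without advancing time (a new reading comes with each control period).
- r.capture(name): name is "side" or "top" or "wrist"; returns a dict with "color" (480x640x3 uint8, blue, green, red), "fovy" (degrees; the focal length in pixels is half the picture's height over the tangent of half this angle, whatever the lens; pixels are square), "cx", "cy" (the principal point, pixels), "k1" (the pictures are not rectified: a ray, as slopes to the right and down, at radius r is drawn at 1 + k1 r^2 times it, then the intrinsics apply), "pose" (4x4, takes a point from camera to world coordinates); the wrist camera has in their place "T_tool_cam" (4x4, takes a point from camera to tool coordinates, whose origin is the TCP and whose axes are the flange's). Camera axes: x right, y up, looking along -z (the intrinsics and any distortion apply to the point x, -y, -z); pixel columns grow to the right and rows downward; lengths in m; the calibration is good to about 2 mm. A picture is of the moment at which its call begins: read the wrist's pose just before it. There is no depth.
- r.close_job(): hands the job in; it is judged then, once.
Trained networks look in the newest picture that a camera, given by its name, has taken for a name from the list of things; names that differ only in an ending like _2 or _b are one class to them, and where a whole thing is asked for, a point or a joint stands for the part that bears it (a point fixed in the world has none). Each returns a list of dicts, best first, with "confidence" (0 to 1); they miss things now and then, are a little off and sometimes report something else, mostly with a low value. They report only what shows in the picture. A call takes as long as a camera call. They do not tell look-alikes from the thing itself.
- r.find_in(camera, query): "point" ([row, column] in pixels, amid what is visible of it).
- r.place_of(camera, query): "point" ([row, column] in pixels: a listed point, or the origin of a listed thing).
The state is a dict: "t": time; "joints": joint angles; "joint_vel": joint speeds; "tau": joint torques, N m; "eef_pos": TCP position; "ee_rot": TCP orientation; "ft_force": force on the tool from outside, world axes, zero at the start; "torque": the same for the moment, N m; "grip_width": finger opening in m; "grasp_force": force on a finger pad.
Only numpy, scipy, OpenCV 4.12 (cv2) and the standard library are available. Lean on these libraries where they do the work, as an engineer would, in place of code of your own. Each camera call takes 0.05 s, during which the arm holds its last target. There are 200 camera calls.

TASK

The small red-lidded sample jar in the steel tray has to go on the mixer, but the three tall bottles stand in the way. First stand all three bottles on the green mat, then take the red-lidded jar from the tray and seat it flat in the mixer's black dish, and only then put the bottles back in the tray, each upright on the very spot where it stood at the start (to about a centimetre). Set things down rather than dropping them, keep them upright, and leave the white-lidded jar, the pipette-tip box and the beaker where they are.

Things in the scene. Friction and masses are not known exactly. Their poses are not given: they have to be found in the camera images.
- bottle_black: Amber-brown, black-capped bottle, upright cylinder 42 mm in diameter and 110 mm tall, straight-sided from foot to top (cap as wide as the body), about 0.2 kg; one of three equal-sized tall bottles in the front row of the tray, about 62 mm from its neighbours centre to centre, in any order of colours. Origin: centre of its underside; z up along its axis.
- bottle_blue: White, blue-capped bottle, upright cylinder 42 mm in diameter and 110 mm tall, straight-sided from foot to top (cap as wide as the body), about 0.2 kg; one of three equal-sized tall bottles in the front row of the tray, about 62 mm from its neighbours centre to centre, in any order of colours. Origin: centre of its underside; z up along its axis.
- bottle_yellow: Green, yellow-capped bottle, upright cylinder 42 mm in diameter and 110 mm tall, straight-sided from foot to top (cap as wide as the body), about 0.2 kg; one of three equal-sized tall bottles in the front row of the tray, about 62 mm from its neighbours centre to centre, in any order of colours. Origin: centre of its underside; z up along its axis.
- sample: The sample jar: clear short round jar with a red lid, 40 mm in diameter, 50 mm tall, straight-sided, about 0.07 kg. Stands in the tray about 50 mm behind (tray +x) the line of bottles, centre to centre, near the middle. Origin: centre of its underside; z up.
- tray: Fixed open steel drip tray, 170 mm (its x) by 255 mm (its y), rim 14 mm high and 4 mm thick, inner floor 4 mm above its origin. The bottles stand in a row along its y, near its x = -35 mm; its +x side is the back, away from the robot. Origin: centre of its underside.
- mat: Fixed green mat, flat slab 240 mm (its x) by 110 mm (its y), 4 mm thick, where the bottles are parked for the time. It lies to the left or right of the tray. Origin: centre of its underside; its upper face is 4 mm above.
- mixer: Fixed low blue-grey laboratory mixer, housing 150 mm (its x) by 120 mm (its y) and 40 mm high, with a round black dish on top, centred on the origin's vertical: dish 68 mm outside and 58 mm inside diameter, dish floor 50 mm above the origin, rim 56 mm above it. The dish does not move. It stands on the other side of the tray from the mat. Origin: centre of its underside.
- reference: Bystander: clear short round jar with a white lid, same size as the sample jar (40 mm by 50 mm tall), standing in the back of the tray at its +y end; stays. Origin: centre of its underside.
- tipbox: Bystander: pipette-tip box, blue with a white lid, 84 x 119 mm and 57 mm tall, beyond the tray to one side; stays. Origin: centre of its underside.
- beaker: Bystander: white beaker, 68 mm in diameter, 85 mm tall, beyond the tray to one side; stays. Origin: centre of its underside.
Mind the look-alikes: they are no part of the job. Several things look just like the bottle_yellow: the one meant starts farthest to the robot's left. What is shaped like the sample but purple is not meant.

How it is judged:
On the way, in this order (a step that is already met when the one before it is completed fails the run):
1. all three bottles stand released on the mat, the sample jar still in its place (contact force between each of bottle_black, bottle_blue, bottle_yellow and the fingers below 0.1 N and linear speed of each of bottle_black, bottle_blue, bottle_yellow below 0.03 m/s and angle between each of bottle_black, bottle_blue, bottle_yellow's own z axis and vertical below 0.1 rad and x of bottle_black in the frame of mat between -0.112 and 0.112 m and y of bottle_black in the frame of mat between -0.047 and 0.047 m and z of bottle_black in the frame of mat between 0.001 and 0.009 m and x of bottle_blue in the frame of mat between -0.112 and 0.112 m and y of bottle_blue in the frame of mat between -0.047 and 0.047 m and z of bottle_blue in the frame of mat between 0.001 and 0.009 m and x of bottle_yellow in the frame of mat between -0.112 and 0.112 m and y of bottle_yellow in the frame of mat between -0.047 and 0.047 m and z of bottle_yellow in the frame of mat between 0.001 and 0.009 m and distance of sample from where it was at the start of the episode below 0.02 m), for 0.2 s.
2. the sample jar sits released in the mixer's dish, the bottles still on the mat (contact force between each of sample, bottle_black, bottle_blue, bottle_yellow and the fingers below 0.1 N and linear speed of each of sample, bottle_black, bottle_blue, bottle_yellow below 0.03 m/s and angle between each of sample, bottle_black, bottle_blue, bottle_yellow's own z axis and vertical below 0.1 rad and horizontal distance between sample and mixer below 0.012 m and z of sample in the frame of mixer between 0.046 and 0.054 m and x of bottle_black in the frame of mat between -0.112 and 0.112 m and y of bottle_black in the frame of mat between -0.047 and 0.047 m and z of bottle_black in the frame of mat between 0.001 and 0.009 m and x of bottle_blue in the frame of mat between -0.112 and 0.112 m and y of bottle_blue in the frame of mat between -0.047 and 0.047 m and z of bottle_blue in the frame of mat between 0.001 and 0.009 m and x of bottle_yellow in the frame of mat between -0.112 and 0.112 m and y of bottle_yellow in the frame of mat between -0.047 and 0.047 m and z of bottle_yellow in the frame of mat between 0.001 and 0.009 m), for 0.2 s.
At the end, for the whole second after the job is handed in: The sample jar stands upright on the floor of the mixer's dish, its centre within 12 mm of the dish's; each of the three bottles stands upright within 15 mm of where it stood at the start; the bystanders are within 15 mm of where they were; all is released and at rest (contact force between each of bottle_black, bottle_blue, bottle_yellow, sample and the fingers below 0.1 N and linear speed of each of bottle_black, bottle_blue, bottle_yellow, sample below 0.03 m/s and angle between each of bottle_black, bottle_blue, bottle_yellow, sample's own z axis and vertical below 0.1 rad and distance of each of bottle_black, bottle_blue, bottle_yellow, reference, tipbox, beaker from where it was at the start of the episode below 0.015 m and horizontal distance between sample and mixer below 0.012 m and z of sample in the frame of mixer between 0.046 and 0.054 m); the robot touches nothing.
It fails at once if a bystander is moved more than 15 mm (distance of any of reference, tipbox, beaker from where it was at the start of the episode above 0.015 m).
It fails at once if a bottle or the sample jar is tipped by more than 35 degrees (angle between any of bottle_black, bottle_blue, bottle_yellow, sample's own z axis and vertical above 0.61 rad).
It fails at once if a bottle or the sample jar is dropped (falls freely by 25 mm or more) ((linear speed of bottle_black above 0.7 m/s and contact force between bottle_black and the fingers below 0.01 N) or (linear speed of bottle_blue above 0.7 m/s and contact force between bottle_blue and the fingers below 0.01 N) or (linear speed of bottle_yellow above 0.7 m/s and contact force between bottle_yellow and the fingers below 0.01 N) or (linear speed of sample above 0.7 m/s and contact force between sample and the fingers below 0.01 N)).
It also fails if it takes over 144 s, if anything falls off the work surface, if the arm or the gripper's body presses on something with over 40 N, if the wrist force passes 120 N, or if a joint passes its speed limit or range.

## Working session

There is one attempt and no reset: what is moved stays moved. The work goes in short steps, Python scripts to look and compute and a tool call to move; the robot and the scene stay as the last step left them, time stands still between calls to the robot, and variables do not carry over. Pictures are saved under pics/ and viewed, at most 17 in all, crops included, and the job is handed in when it is done.

Besides the shell and the picture viewer there is one more tool, called after "Request:" as a command line: name --pt "numbers of a row" for each row, then --argument value for the rest. arm_command: Moves the arm, as the interface text tells. Shifts and turns lie within -1 to 1; 1 stands for 0.25 m of shift or 90 degrees of turn. Its arguments: {"type":"object","properties":{"commands":{"type":"array"},"grip":{"type":"number"},"grip_force":{"type":"number"}},"required":["commands"]}

```bash
mkdir -p pics; cat > h.py <<'E'
import numpy as np, cv2
from workcell import r
def ray(c,px,s=None):
    f=240/np.tan(np.radians(c["fovy"])/2)
    d=np.array([(px[1]-c["cx"])/f,(px[0]-c["cy"])/f]); u=d.copy()
    for _ in range(20): u=d/(1+c["k1"]*(u@u))
    if "pose" in c: T=np.array(c["pose"])
    else:
        W=np.eye(4);W[:3,:3]=s["ee_rot"];W[:3,3]=s["eef_pos"];T=W@np.array(c["T_tool_cam"])
    return T[:3,3],T[:3,:3]@np.array([u[0],-u[1],-1])
def hit(c,px,z,s=None):
    o,d=ray(c,px,s); return (o+d*(z-o[2])/d[2])[:2]
def proj(c,P,s=None):
    if "pose" in c: T=np.array(c["pose"])
    else:
        W=np.eye(4);W[:3,:3]=s["ee_rot"];W[:3,3]=s["eef_pos"];T=W@np.array(c["T_tool_cam"])
    p=np.linalg.inv(T)@np.append(P,1); u=np.array([p[0],-p[1]])/-p[2]
    f=240/np.tan(np.radians(c["fovy"])/2); u=u*(1+c["k1"]*(u@u))*f
    return [u[1]+c["cy"],u[0]+c["cx"]]
E
python3 - <<'E'
from h import *
s=r.sense();print(s["eef_pos"],np.round(s["ee_rot"],3).tolist(),s["grip_width"])
for n in["top","side"]:
    c=r.capture(n);cv2.imwrite(f"pics/{n}0.png",c["color"])
    print(n,np.round(c["pose"],3).tolist(),c["fovy"],c["k1"])
    for q in["bottle_black","bottle_blue","bottle_yellow","sample","tray","mat","mixer","reference","tipbox","beaker"]:
        z=dict(mat=.004,mixer=.0).get(q,0.004 if q[:2] in("bo","sa","re") else 0)
        print(q,[(np.round(d["point"]).tolist(),round(d["confidence"],2),np.round(hit(c,d["point"],z),3).tolist()) for d in r.place_of(n,q)[:4]])
E
```

```text
[0.216238   0.58569905 0.21695401] [[-0.938, 0.346, -0.001], [0.346, 0.938, -0.002], [0.0, -0.002, -1.0]] 0.08542569951159244
top [[0.008, 0.99, -0.14, 0.443], [-1.0, 0.007, -0.014, -0.012], [-0.013, 0.14, 0.99, 0.978], [0.0, 0.0, 0.0, 1.0]] 53.09482539038537 0.02887070070379841
bottle_black [([265.0, 289.0], 0.75, [0.536, 0.07])]
bottle_blue [([272.0, 325.0], 0.63, [0.522, -0.003])]
bottle_yellow [([310.0, 427.0], 0.8, [0.446, -0.208]), ([262.0, 416.0], 0.76, [0.543, -0.187]), ([269.0, 353.0], 0.62, [0.527, -0.059]), ([238.0, 280.0], 0.54, [0.59, 0.091])]
sample [([177.0, 360.0], 0.79, [0.72, -0.073]), ([309.0, 171.0], 0.41, [0.444, 0.307])]
tray [([252.0, 327.0], 0.9, [0.562, -0.007])]
mat [([295.0, 479.0], 0.75, [0.478, -0.311])]
mixer [([306.0, 169.0], 0.8, [0.452, 0.312])]
reference [([237.0, 278.0], 0.62, [0.592, 0.093])]
tipbox [([186.0, 198.0], 0.84, [0.701, 0.266])]
beaker [([184.0, 458.0], 0.85, [0.708, -0.278])]
side [[-0.995, 0.048, -0.085, 0.495], [-0.096, -0.604, 0.791, 0.696], [-0.013, 0.796, 0.606, 0.563], [0.0, 0.0, 0.0, 1.0]] 57.55694448059762 -0.014718442287146014
bottle_black [([274.0, 342.0], 0.62, [0.525, 0.069])]
bottle_blue []
bottle_yellow [([202.0, 385.0], 0.98, [0.438, -0.194]), ([198.0, 342.0], 0.89, [0.541, -0.204]), ([235.0, 346.0], 0.63, [0.523, -0.056])]
sample [([245.0, 322.0], 0.92, [0.573, -0.016]), ([228.0, 259.0], 0.63, [0.717, -0.066])]
tray [([254.0, 326.0], 0.87, [0.561, 0.007]), ([279.0, 309.0], 0.49, [0.587, 0.085])]
mat [([176.0, 368.0], 0.96, [0.482, -0.316]), ([354.0, 226.0], 0.25, [0.696, 0.273])]
mixer [([384.0, 390.0], 0.57, [0.439, 0.304])]
reference [([282.0, 310.0], 0.92, [0.583, 0.099]), ([183.0, 286.0], 0.23, [0.689, -0.267])]
tipbox [([351.0, 227.0], 0.57, [0.698, 0.265])]
beaker [([182.0, 285.0], 0.59, [0.693, -0.276])]
```

View pics/top0.png

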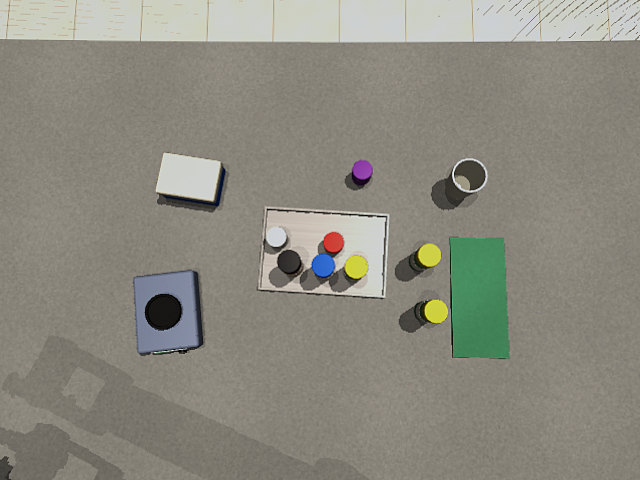

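View pics/side0.png

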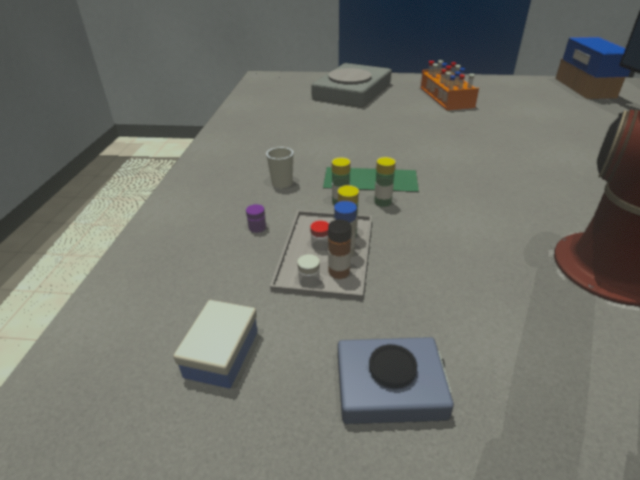

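The pictures agree with the networks. In the top view, three things could be taken for bottle_yellow: (col 357, row 267) in the tray, (428, 256) and (434, 311). The tray one is farthest left (largest y), so it is the one meant. The red lid at (333, 242) is the sample, and the purple one at (362, 171) is not. The mat is on the right and the mixer on the left.

```bash
cat > m.py <<'E'
from h import *
# measures the centres of top faces by colour; [h range],smin,vmin,vmax
COL=dict(yellow=(22,35,150,120,255),blue=(105,125,150,60,255),red=(-6,6,150,80,255),black=(0,180,0,0,45))
def blobs(img,k,amin=60):
    hsv=cv2.cvtColor(img,cv2.COLOR_BGR2HSV).astype(int);h=hsv[...,0]
    a,b,sm,v0,v1=COL[k]
    if k=="red": h=np.where(h>90,h-180,h)
    if k=="black": m=hsv[...,2]<v1
    else: m=(h>=a)&(h<=b)&(hsv[...,1]>=sm)&(hsv[...,2]>=v0)
    n,l,st,ce=cv2.connectedComponentsWithStats(m.astype(np.uint8))
    return [(ce[i][::-1],st[i][4],st[i][2:4]) for i in range(1,n) if st[i][4]>=amin]
E
python3 - <<'E'
from m import *
c=r.capture("top");I=c["color"];f=cv2.resize(I[190:310,240:400],(640,480),interpolation=cv2.INTER_CUBIC);cv2.imwrite("pics/crop.png",f)
for k,z in dict(yellow=.114,blue=.114,red=.054,black=.114).items():
    for p,a,w in blobs(I,k):
        if k=="black" and a>2500:continue
        print(k,np.round(p,1),a,w,np.round(hit(c,p,z),4))
print("dish",[(np.round(p,1),a,w,np.round(hit(c,p,.053),4)) for p,a,w in blobs(I,"black",400)])
h=cv2.cvtColor(I,cv2.COLOR_BGR2HSV)
m=((h[...,0]>55)&(h[...,0]<85)&(h[...,1]>120)).astype(np.uint8)
m=cv2.morphologyEx(m,cv2.MORPH_OPEN,np.ones((9,9)))
q=cv2.minAreaRect(cv2.findNonZero(m))
print("mat",[np.round(hit(c,b[::-1],.004),3).tolist() for b in cv2.boxPoints(q)],np.round(hit(c,q[0][::-1],.004),4))
E
```

```text
yellow [254.8 429.1] 421 [23 23] [ 0.545  -0.1912]
yellow [266.7 355.7] 414 [24 23] [ 0.5224 -0.059 ]
yellow [311.  435.8] 442 [24 25] [ 0.4449 -0.2007]
blue [265.  322.8] 420 [23 23] [5.251e-01 4.000e-04]
red [242.2 332.9] 330 [21 21] [ 0.5755 -0.018 ]
black [180.5 359.2] 100 [19 14] [ 0.6823 -0.0655]
black [200.2 191.5] 205 [59 13] [0.6433 0.2435]
black [265.2 287.7] 99 [23 24] [0.5243 0.0638]
black [261.3 418.3] 69 [16 19] [ 0.533  -0.1716]
black [309.1 198.4] 222 [ 9 75] [0.4446 0.2218]
black [311.3 162.9] 1041 [37 36] [0.4404 0.2847]
black [311.7 422.8] 65 [10 21] [ 0.4434 -0.1778]
dish [(array([311.3, 162.9]), np.int32(1041), array([37, 36], dtype=int32), array([0.4402, 0.3057]))]
mat [[0.593, -0.255], [0.597, -0.366], [0.357, -0.363], [0.353, -0.255]] [ 0.4727 -0.31  ]
```

View pics/crop.png

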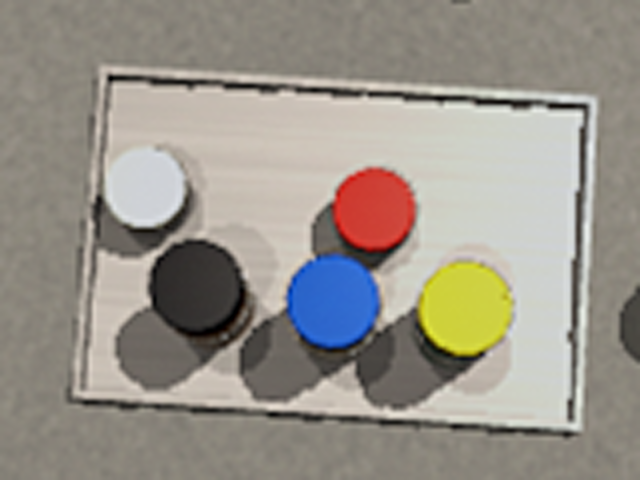

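The close crop confirms it: the tray holds the yellow bottle at crop (465, 308), the blue at (334, 301) and the black at (197, 287). The red-lidded sample is at (375, 209) and the white-lidded jar at (146, 188). I'm starting the approach to the yellow bottle.

Request:
arm_command --pt "-1 -1 0 0 0 0.774" --pt "-1 -1 0 0 0 0.774" --pt "-1 -1 0 0 0 0.774" --pt "-1 -1 0 0 0 0.774" --pt "-1 -1 0 0 0 0.774" --pt "-1 -1 0 0 0 0.774" --pt "-1 -1 0 0 0 0.774" --pt "-1 -1 0 0 0 0.774" --pt "-1 -1 0 0 0 0.774" --pt "-1 -1 0 0 0 0.774" --grip 0

```text
t: 2.15
eef_pos: [0.3644, 0.2654, 0.2184]
ee_rot: [[-0.004, 1.0, 0.0], [1.0, 0.004, 0.0], [0.0, 0.0, -1.0]]
ft_force: [-0.4, 0.5, 0.8]
grip_width: 0.0858
grasp_force: 0.0
```

```bash
cat >> h.py <<'E'
def go(*P):
    s=r.sense();R=np.array(s["ee_rot"]);p=np.array(s["eef_pos"])
    print("at",np.round(p,4),"w",round(s["grip_width"],4),"gf",round(s["grasp_force"],1),"t",round(s["t"],1),"yawy",np.round(R[:2,1],3))
    for q in P:print(q,np.round(R.T@(np.array(q)-p)/.25,3).tolist())
E
python3 -c "
from h import *
go([.522,-.059,.217])"
```

```text
at [0.3644 0.2654 0.2184] w 0.0858 gf 0.0 t 2.1 yawy [1.    0.004]
[0.522, -0.059, 0.217] [-1.3, 0.626, 0.005]
```

Request:
arm_command --pt "-1 0.48 0 0 0 0" --pt "-1 0.48 0 0 0 0" --pt "-1 0.48 0 0 0 0" --pt "-1 0.48 0 0 0 0" --pt "-1 0.48 0 0 0 0" --pt "-1 0.48 0 0 0 0" --pt "-1 0.48 0 0 0 0"

```text
t: 2.85
eef_pos: [0.4858, 0.0139, 0.2181]
ee_rot: [[-0.001, 1.0, -0.0], [1.0, 0.001, -0.0], [-0.0, -0.0, -1.0]]
ft_force: [0.3, 1.3, -0.2]
grip_width: 0.0851
grasp_force: 0.0
```

Request:
arm_command --pt "-0.3 0.146 0 0 0 0" --pt "-0.3 0.146 0 0 0 0" --pt "-0.3 0.146 0 0 0 0" --pt "-0.3 0.146 0 0 0 0" --pt "-0.3 0.146 0 0 0 0"

```text
t: 3.35
eef_pos: [0.521, -0.0577, 0.218]
ee_rot: [[-0.004, 1.0, -0.001], [1.0, 0.004, 0.001], [0.001, -0.001, -1.0]]
ft_force: [0.5, -0.7, -0.4]
grip_width: 0.0856
grasp_force: 0.0
```

```bash
python3 - <<'E'
from m import *
s=r.sense();c=r.capture("wrist");I=c["color"];cv2.imwrite("pics/w1.png",I)
for k,z in dict(yellow=.114,blue=.114,red=.054).items():
    for p,a,w in blobs(I,k,300): print(k,np.round(p,1),a,w,np.round(hit(c,p,z,s),4))
go([.522,-.059,.083])
E
```

```text
yellow [235.6 324.5] 2010 [52 50] [ 0.5229 -0.0578]
yellow [370.6 347.8] 1103 [46 32] [ 0.5445 -0.1833]
yellow [380.1 239. ] 1145 [46 37] [ 0.4458 -0.1935]
blue [159.9 328.4] 2419 [55 57] [0.5256 0.0016]
red [178.8 380.3] 1387 [42 43] [ 0.576  -0.0172]
at [ 0.521  -0.0578  0.2181] w 0.0853 gf 0.0 t 3.4 yawy [1.    0.004]
[0.522, -0.059, 0.083] [-0.005, 0.004, 0.54]
```

View pics/w1.png

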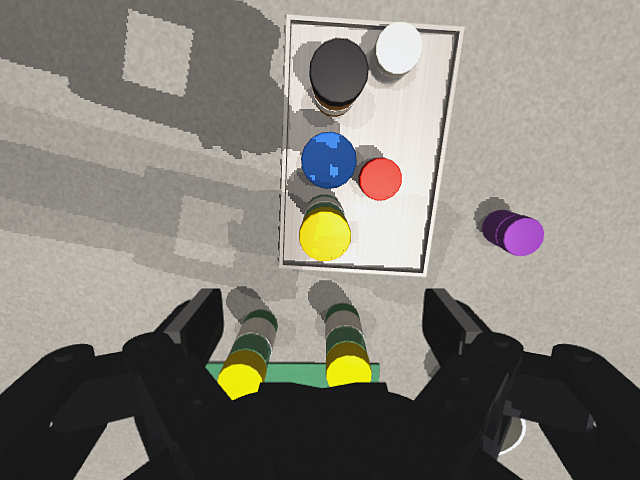

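The wrist view confirms the layout: yellow at (324, 235) is next to the blue at (328, 160) and matches the top camera. I'm descending and gripping.

Request:
arm_command --pt "0 0.006 0.15 0 0 0" --pt "0 0.006 0.3 0 0 0" --pt "0 0.006 0.4 0 0 0" --pt "0 0.006 0.48 0 0 0" --pt "0 0.006 0.54 0 0 0" --pt "0 0.006 0.54 0 0 0" --pt "0 0.006 0.54 0 0 0"

```text
t: 4.1
eef_pos: [0.5232, -0.0592, 0.0839]
ee_rot: [[-0.002, 1.0, 0.001], [1.0, 0.002, -0.0], [-0.0, 0.001, -1.0]]
ft_force: [0.6, -0.4, -0.2]
grip_width: 0.0851
grasp_force: 0.0
```

Request:
arm_command --pt "0 0 0 0 0 0" --pt "0 0 0 0 0 0" --pt "0 0 0 0 0 0" --pt "0 0 0 0 0 0" --pt "0 0 0 0 0 0" --pt "0 0 0 0 0 0" --pt "0 0 0 0 0 0" --pt "0 0 0 0 0 0" --grip 1 --grip_force 35

```text
t: 4.9
eef_pos: [0.5235, -0.0599, 0.0844]
ee_rot: [[-0.001, 1.0, 0.001], [1.0, 0.001, -0.001], [-0.001, 0.001, -1.0]]
ft_force: [-1.5, 0.2, 5.9]
grip_width: 0.0403
grasp_force: 35.4
```

```bash
python3 -c "
from h import *
go([.522,-.059,.22],[.475,-.312,.22])"
```

```text
at [ 0.5235 -0.0599  0.0844] w 0.0403 gf 35.4 t 4.9 yawy [1.    0.001]
[0.522, -0.059, 0.22] [0.003, -0.005, -0.542]
[0.475, -0.312, 0.22] [-1.008, -0.195, -0.542]
```

Request:
arm_command --pt "0 0 -0.06 0 0 0" --pt "0 0 -0.16 0 0 0" --pt "0 0 -0.3 0 0 0" --pt "0 0 -0.44 0 0 0" --pt "0 0 -0.54 0 0 0" --pt "0 0 -0.58 0 0 0" --pt "0 0 -0.58 0 0 0"

```text
t: 5.6
eef_pos: [0.5235, -0.0598, 0.2299]
ee_rot: [[-0.001, 1.0, 0.003], [1.0, 0.001, -0.001], [-0.001, 0.003, -1.0]]
ft_force: [-0.3, 0.5, -2.5]
grip_width: 0.0407
grasp_force: 35.8
```

Request:
arm_command --pt "-0.05 0.01 0 0 0 0" --pt "-0.15 0.03 0 0 0 0" --pt "-0.3 0.05 0 0 0 0" --pt "-0.45 0.07 0 0 0 0" --pt "-0.6 0.09 0 0 0 0" --pt "-0.75 0.11 0 0 0 0" --pt "-0.88 0.13 0 0 0 0" --pt "-0.96 0.14 0 0 0 0" --pt "-1 0.146 0 0 0 0" --pt "-1 0.146 0 0 0 0" --pt "-1 0.146 0 0 0 0"

```text
t: 6.7
eef_pos: [0.5595, -0.3086, 0.2276]
ee_rot: [[-0.002, 1.0, -0.001], [1.0, 0.002, 0.001], [0.001, -0.001, -1.0]]
ft_force: [-0.5, 0.6, -1.6]
grip_width: 0.0402
grasp_force: 35.8
```

```bash
python3 - <<'E'
from h import *
s=r.sense();c=r.capture("side");cv2.imwrite("pics/s1.png",c["color"][100:280,240:480].repeat(2,0).repeat(2,1))
go([.560,-.312,.084])
E
```

```text
at [ 0.5596 -0.3083  0.228 ] w 0.0403 gf 35.8 t 6.8 yawy [1.    0.002]
[0.56, -0.312, 0.084] [-0.015, 0.002, 0.576]
```

View pics/s1.png

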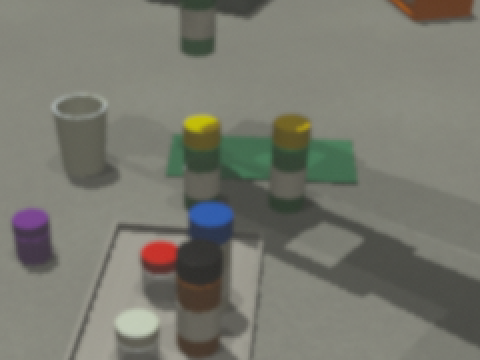

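The side view shows the yellow bottle held upright above the mat. I'm lowering and releasing it.

Request:
arm_command --pt "-0.01 0 0.06 0 0 0" --pt "-0.01 0 0.18 0 0 0" --pt "-0.01 0 0.32 0 0 0" --pt "-0.01 0 0.44 0 0 0" --pt "-0.01 0 0.52 0 0 0" --pt "-0.01 0 0.56 0 0 0" --pt "-0.01 0 0.57 0 0 0" --pt "-0.01 0 0.577 0 0 0" --pt "-0.01 0 0.577 0 0 0"

```text
t: 7.65
eef_pos: [0.5601, -0.3122, 0.0846]
ee_rot: [[-0.002, 1.0, 0.001], [1.0, 0.002, -0.001], [-0.001, 0.001, -1.0]]
ft_force: [-0.6, -0.1, -0.9]
grip_width: 0.0406
grasp_force: 36.1
```

Request:
arm_command --pt "0 0 0 0 0 0" --pt "0 0 0 0 0 0" --pt "0 0 0 0 0 0" --pt "0 0 0 0 0 0" --pt "0 0 0 0 0 0" --pt "0 0 0 0 0 0" --pt "0 0 -0.1 0 0 0" --pt "0 0 -0.3 0 0 0" --pt "0 0 -0.5 0 0 0" --pt "0 0 -0.55 0 0 0" --pt "0 0 -0.55 0 0 0" --grip 0

```text
t: 8.75
eef_pos: [0.5613, -0.3132, 0.2258]
ee_rot: [[-0.001, 1.0, 0.006], [1.0, 0.001, -0.004], [-0.004, 0.006, -1.0]]
ft_force: [-0.6, -0.7, -0.2]
grip_width: 0.0854
grasp_force: 0.0
```

```bash
python3 - <<'E'
from m import *
s=r.sense();c=r.capture("wrist");I=c["color"]
for k,z in dict(yellow=.114,blue=.114,red=.054).items():
    for p,a,w in blobs(I,k,300): print(k,np.round(p,1),a,w,np.round(hit(c,p,z,s),4))
go([.5255,.001,.22])
E
```

```text
yellow [ 73.4 301.1] 2835 [56 65] [ 0.5466 -0.1932]
yellow [ 84.9 166.1] 2681 [57 61] [ 0.4474 -0.2013]
yellow [229.1 320.4] 1936 [50 49] [ 0.5605 -0.3103]
at [ 0.56   -0.3124  0.2224] w 0.0855 gf 0.0 t 8.8 yawy [1.    0.001]
[0.5255, 0.001, 0.22] [1.254, -0.136, 0.008]
```

Request:
arm_command --pt "0.2 -0.02 0 0 0 0" --pt "0.4 -0.04 0 0 0 0" --pt "0.6 -0.06 0 0 0 0" --pt "0.8 -0.08 0 0 0 0" --pt "1 -0.1 0 0 0 0" --pt "1 -0.138 0 0 0 0"

```text
t: 9.4
eef_pos: [0.5229, -0.057, 0.2178]
ee_rot: [[-0.008, 1.0, -0.005], [1.0, 0.008, 0.003], [0.003, -0.005, -1.0]]
ft_force: [0.0, -0.1, -0.3]
grip_width: 0.0857
grasp_force: 0.0
```

Request:
arm_command --pt "0.15 0 0 0 0 0" --pt "0.254 0 0 0 0 0" --pt "0.254 0 0 0 0 0" --pt "0.254 0 0 0 0 0" --pt "0.254 0 0 0 0 0"

```text
t: 9.9
eef_pos: [0.5242, 0.0003, 0.22]
ee_rot: [[-0.0, 1.0, -0.002], [1.0, 0.0, -0.0], [-0.0, -0.002, -1.0]]
ft_force: [0.6, 0.1, -0.1]
grip_width: 0.0857
grasp_force: 0.0
```

```bash
python3 - <<'E'
from m import *
s=r.sense();c=r.capture("wrist");I=c["color"]
for k,z in dict(blue=.114,red=.054).items():
    for p,a,w in blobs(I,k,300): print(k,np.round(p,1),a,w,np.round(hit(c,p,z,s),4))
go([.5255,.001,.083])
E
```

```text
blue [231.2 324.1] 2135 [51 53] [0.5256 0.0034]
red [236.2 374.2] 1225 [40 40] [ 0.5758 -0.0163]
at [5.244e-01 2.000e-04 2.204e-01] w 0.0851 gf 0.0 t 9.9 yawy [ 1. -0.]
[0.5255, 0.001, 0.083] [0.003, 0.005, 0.55]
```

Request:
arm_command --pt "0.004 0.005 0.15 0 0 0" --pt "0.004 0.005 0.3 0 0 0" --pt "0.004 0.005 0.42 0 0 0" --pt "0.004 0.005 0.5 0 0 0" --pt "0.004 0.005 0.55 0 0 0" --pt "0.004 0.005 0.55 0 0 0" --pt "0.004 0.005 0.55 0 0 0"

```text
t: 10.65
eef_pos: [0.5266, 0.0018, 0.0848]
ee_rot: [[-0.001, 1.0, 0.001], [1.0, 0.001, -0.0], [-0.0, 0.001, -1.0]]
ft_force: [0.0, 1.1, 0.8]
grip_width: 0.0857
grasp_force: 0.0
```

Request:
arm_command --pt "0 0 0 0 0 0" --pt "0 0 0 0 0 0" --pt "0 0 0 0 0 0" --pt "0 0 0 0 0 0" --pt "0 0 0 0 0 0" --pt "0 0 0 0 0 0" --pt "0 0 0 0 0 0" --pt "0 0 0 0 0 0" --grip 1

```text
t: 11.45
eef_pos: [0.5267, 0.0023, 0.0852]
ee_rot: [[-0.001, 1.0, 0.001], [1.0, 0.001, -0.0], [-0.0, 0.001, -1.0]]
ft_force: [-1.8, -0.2, 6.0]
grip_width: 0.0405
grasp_force: 35.3
```

Request:
arm_command --pt "0 0 -0.06 0 0 0" --pt "0 0 -0.16 0 0 0" --pt "0 0 -0.3 0 0 0" --pt "0 0 -0.44 0 0 0" --pt "0 0 -0.54 0 0 0" --pt "0 0 -0.58 0 0 0" --pt "0 0 -0.58 0 0 0"

```text
t: 12.15
eef_pos: [0.5267, 0.0023, 0.2307]
ee_rot: [[-0.001, 1.0, 0.003], [1.0, 0.001, -0.0], [-0.0, 0.003, -1.0]]
ft_force: [-0.0, 0.2, -1.1]
grip_width: 0.0404
grasp_force: 35.8
```

Request:
arm_command --pt "-0.05 0 0 0 0 0" --pt "-0.15 -0.02 0 0 0 0" --pt "-0.3 -0.05 0 0 0 0" --pt "-0.45 -0.08 0 0 0 0" --pt "-0.6 -0.1 0 0 0 0" --pt "-0.75 -0.13 0 0 0 0" --pt "-0.9 -0.16 0 0 0 0" --pt "-1 -0.2 0 0 0 0" --pt "-1 -0.2 0 0 0 0"

```text
t: 13.05
eef_pos: [0.4738, -0.2505, 0.226]
ee_rot: [[0.004, 1.0, -0.005], [1.0, -0.004, 0.002], [0.002, -0.005, -1.0]]
ft_force: [0.2, 0.4, -0.9]
grip_width: 0.0406
grasp_force: 35.8
```

```bash
python3 -c "
from h import *
go([.475,-.312,.0838])"
```

```text
at [ 0.4738 -0.2505  0.226 ] w 0.0406 gf 35.8 t 13.1 yawy [ 1.    -0.004]
[0.475, -0.312, 0.0838] [-0.247, 0.008, 0.569]
```

Request:
arm_command --pt "-0.1 0 0 0 0 0" --pt "-0.2 0 0 0 0 0" --pt "-0.247 0 0.06 0 0 0" --pt "-0.247 0 0.18 0 0 0" --pt "-0.247 0 0.32 0 0 0" --pt "-0.247 0 0.44 0 0 0" --pt "-0.247 0 0.52 0 0 0" --pt "-0.247 0 0.56 0 0 0" --pt "-0.247 0 0.57 0 0 0" --pt "-0.247 0 0.577 0 0 0" --pt "-0.247 0 0.577 0 0 0"

```text
t: 14.15
eef_pos: [0.4763, -0.3094, 0.0849]
ee_rot: [[-0.002, 1.0, -0.0], [1.0, 0.002, -0.0], [-0.0, -0.0, -1.0]]
ft_force: [-1.7, 0.8, 1.6]
grip_width: 0.0406
grasp_force: 36.4
```

Request:
arm_command --pt "0 0 0 0 0 0" --pt "0 0 0 0 0 0" --pt "0 0 0 0 0 0" --pt "0 0 0 0 0 0" --pt "0 0 0 0 0 0" --pt "0 0 0 0 0 0" --pt "0 0 -0.1 0 0 0" --pt "0 0 -0.3 0 0 0" --pt "0 0 -0.5 0 0 0" --pt "0 0 -0.55 0 0 0" --pt "0 0 -0.55 0 0 0" --grip 0

```text
t: 15.25
eef_pos: [0.4779, -0.3107, 0.2262]
ee_rot: [[-0.001, 1.0, 0.005], [1.0, 0.001, -0.005], [-0.005, 0.005, -1.0]]
ft_force: [0.5, -0.2, -0.3]
grip_width: 0.0851
grasp_force: 0.0
```

```bash
python3 - <<'E'
from m import *
s=r.sense();c=r.capture("wrist");I=c["color"]
for k,z in dict(yellow=.114,blue=.114).items():
    for p,a,w in blobs(I,k,300): print(k,np.round(p,1),a,w,np.round(hit(c,p,z,s),4))
c=dict(np.load("x.npz")) if 0 else r.capture("top")
print(hit(c,[261.8,289.2],.114))
go([.530,.0615,.22])
E
```

```text
yellow [ 76.8 411.6] 2730 [56 64] [ 0.5443 -0.1929]
yellow [ 89.9 278.3] 2655 [57 60] [ 0.4461 -0.2017]
yellow [231.8 420.4] 1916 [50 49] [ 0.56   -0.3103]
blue [229.9 318.9] 1976 [50 52] [ 0.4758 -0.3085]
[0.53046922 0.06124304]
at [ 0.4759 -0.3091  0.2208] w 0.0853 gf 0.0 t 15.3 yawy [1.    0.001]
[0.53, 0.0615, 0.22] [1.482, 0.218, 0.005]
```

Request:
arm_command --pt "0.2 0.04 0 0 0 0" --pt "0.4 0.08 0 0 0 0" --pt "0.6 0.12 0 0 0 0" --pt "0.8 0.16 0 0 0 0" --pt "1 0.2 0 0 0 0" --pt "1 0.217 0 0 0 0"

```text
t: 15.95
eef_pos: [0.529, -0.0545, 0.2187]
ee_rot: [[-0.007, 1.0, -0.005], [1.0, 0.007, 0.003], [0.003, -0.005, -1.0]]
ft_force: [0.8, -0.5, -0.3]
grip_width: 0.0854
grasp_force: 0.0
```

Request:
arm_command --pt "0.2 0 0 0 0 0" --pt "0.4 0 0 0 0 0" --pt "0.482 0 0 0 0 0" --pt "0.482 0 0 0 0 0" --pt "0.482 0 0 0 0 0" --pt "0.482 0 0 0 0 0"

```text
t: 16.55
eef_pos: [0.5298, 0.0597, 0.221]
ee_rot: [[0.0, 1.0, -0.002], [1.0, -0.0, -0.001], [-0.001, -0.002, -1.0]]
ft_force: [-0.9, 0.3, -0.4]
grip_width: 0.0855
grasp_force: 0.0
```

```bash
python3 - <<'E'
from m import *
s=r.sense();c=r.capture("wrist");I=c["color"]
for k,z in dict(black=.114,red=.054).items():
    for p,a,w in blobs(I,k,300):
        if w.max()<80: print(k,np.round(p,1),a,w,np.round(hit(c,p,z,s),4))
cv2.imwrite("pics/w2.png",I[100:400,150:550]);print(proj(c,[.530,.0615,.114],s))
go([.530,.0615,.0838])
E
```

```text
red [289.8 366.4] 1115 [38 39] [ 0.5756 -0.0153]
[np.float64(232.3507434869381), np.float64(322.51583085586117)]
at [0.53   0.0596 0.2213] w 0.0852 gf 0.0 t 16.6 yawy [ 1.    -0.001]
[0.53, 0.0615, 0.0838] [0.008, 0.001, 0.55]
```

View pics/w2.png

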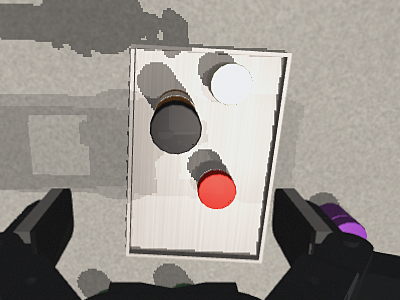

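The black cap is at full-frame (326, 228), about 3 mm in x from the predicted spot. I'm correcting slightly, then gripping and carrying it over.

Request:
arm_command --pt "0.012 0.008 0.15 0 0 0" --pt "0.012 0.008 0.3 0 0 0" --pt "0.012 0.008 0.42 0 0 0" --pt "0.012 0.008 0.5 0 0 0" --pt "0.012 0.008 0.55 0 0 0" --pt "0.012 0.008 0.55 0 0 0" --pt "0.012 0.008 0.55 0 0 0"

```text
t: 17.3
eef_pos: [0.5329, 0.0635, 0.0856]
ee_rot: [[-0.0, 1.0, 0.001], [1.0, 0.0, -0.0], [-0.0, 0.001, -1.0]]
ft_force: [0.8, 0.2, 1.7]
grip_width: 0.0854
grasp_force: 0.0
```

Request:
arm_command --pt "0 0 0 0 0 0" --pt "0 0 0 0 0 0" --pt "0 0 0 0 0 0" --pt "0 0 0 0 0 0" --pt "0 0 0 0 0 0" --pt "0 0 0 0 0 0" --pt "0 0 0 0 0 0" --pt "0 0 0 0 0 0" --grip 1

```text
t: 18.1
eef_pos: [0.5329, 0.0641, 0.086]
ee_rot: [[-0.001, 1.0, 0.002], [1.0, 0.001, -0.0], [-0.0, 0.002, -1.0]]
ft_force: [-1.1, -0.3, 5.5]
grip_width: 0.0404
grasp_force: 35.4
```

Request:
arm_command --pt "0 0 -0.06 0 0 0" --pt "0 0 -0.16 0 0 0" --pt "0 0 -0.3 0 0 0" --pt "0 0 -0.44 0 0 0" --pt "0 0 -0.54 0 0 0" --pt "0 0 -0.58 0 0 0" --pt "0 0 -0.58 0 0 0"

```text
t: 18.8
eef_pos: [0.5328, 0.0641, 0.2313]
ee_rot: [[-0.001, 1.0, 0.003], [1.0, 0.001, -0.0], [-0.0, 0.003, -1.0]]
ft_force: [-0.5, -0.3, -2.8]
grip_width: 0.0405
grasp_force: 36.1
```

Request:
arm_command --pt "-0.05 -0.02 0 0 0 0" --pt "-0.15 -0.06 0 0 0 0" --pt "-0.3 -0.12 0 0 0 0" --pt "-0.45 -0.18 0 0 0 0" --pt "-0.6 -0.24 0 0 0 0" --pt "-0.75 -0.3 0 0 0 0" --pt "-0.88 -0.36 0 0 0 0" --pt "-1 -0.4 0 0 0 0" --pt "-1 -0.4 0 0 0 0"

```text
t: 19.7
eef_pos: [0.4297, -0.1887, 0.227]
ee_rot: [[0.004, 1.0, -0.004], [1.0, -0.004, 0.001], [0.001, -0.004, -1.0]]
ft_force: [-0.3, 1.3, -2.2]
grip_width: 0.0404
grasp_force: 36.1
```

```bash
python3 -c "
from h import *
go([.390,-.311,.0838])"
```

```text
at [ 0.4297 -0.1887  0.227 ] w 0.0404 gf 36.1 t 19.7 yawy [ 1.    -0.004]
[0.39, -0.311, 0.0838] [-0.49, -0.154, 0.573]
```

Request:
arm_command --pt "-0.1 -0.03 0 0 0 0" --pt "-0.25 -0.08 0 0 0 0" --pt "-0.4 -0.13 0 0 0 0" --pt "-0.49 -0.154 0 0 0 0" --pt "-0.49 -0.154 0 0 0 0" --pt "-0.49 -0.154 0 0 0 0"

```text
t: 20.3
eef_pos: [0.3933, -0.3079, 0.2277]
ee_rot: [[-0.0, 1.0, -0.002], [1.0, 0.0, 0.003], [0.003, -0.002, -1.0]]
ft_force: [0.0, 0.9, -1.3]
grip_width: 0.0406
grasp_force: 36.1
```

Request:
arm_command --pt "0 0 0.06 0 0 0" --pt "0 0 0.18 0 0 0" --pt "0 0 0.32 0 0 0" --pt "0 0 0.44 0 0 0" --pt "0 0 0.52 0 0 0" --pt "0 0 0.56 0 0 0" --pt "0 0 0.57 0 0 0" --pt "0 0 0.577 0 0 0" --pt "0 0 0.577 0 0 0"

```text
t: 21.2
eef_pos: [0.3946, -0.3087, 0.086]
ee_rot: [[-0.002, 1.0, 0.001], [1.0, 0.002, -0.001], [-0.001, 0.001, -1.0]]
ft_force: [0.7, -0.7, -2.2]
grip_width: 0.0408
grasp_force: 37.2
```

Request:
arm_command --pt "0 0 0 0 0 0" --pt "0 0 0 0 0 0" --pt "0 0 0 0 0 0" --pt "0 0 0 0 0 0" --pt "0 0 0 0 0 0" --pt "0 0 0 0 0 0" --pt "0 0 -0.1 0 0 0" --pt "0 0 -0.3 0 0 0" --pt "0 0 -0.5 0 0 0" --pt "0 0 -0.55 0 0 0" --pt "0 0 -0.55 0 0 0" --grip 0

```text
t: 22.3
eef_pos: [0.3954, -0.3099, 0.2266]
ee_rot: [[-0.001, 1.0, 0.005], [1.0, 0.001, -0.005], [-0.005, 0.005, -1.0]]
ft_force: [-0.6, 0.8, -0.5]
grip_width: 0.0854
grasp_force: 0.0
```

```bash
python3 - <<'E'
from m import *
s=r.sense();c=r.capture("wrist");I=c["color"];cv2.imwrite("pics/w3.png",I)
c=r.capture("top")
for k,z in dict(red=.054).items():
    for p,a,w in blobs(c["color"],k): print(k,np.round(p,1),a,w,np.round(hit(c,p,z),4))
go([.576,-.018,.23])
E
```

```text
red [242.2 332.9] 329 [20 21] [ 0.5755 -0.0179]
red [411.1 582.2] 4949 [125 161] [ 0.2679 -0.473 ]
red [473.4 539.6] 339 [34 18] [ 0.1599 -0.3899]
at [ 0.3937 -0.3081  0.2216] w 0.0853 gf 0.0 t 22.4 yawy [1.    0.001]
[0.576, -0.018, 0.23] [1.16, 0.731, -0.033]
```

View pics/w3.png

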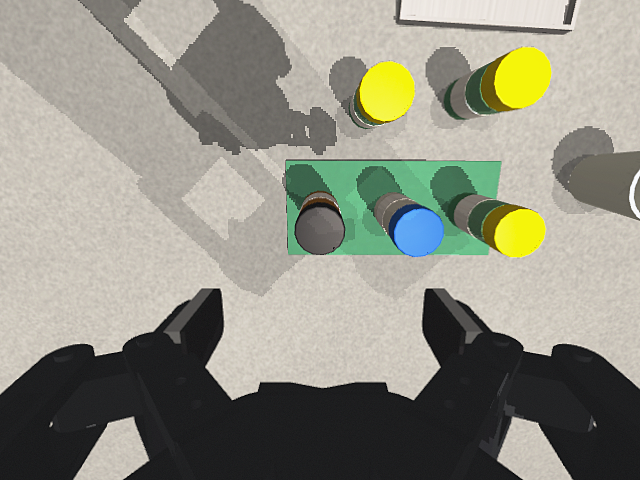

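All three bottles stand on the mat: black (320, 230), blue (415, 232) and yellow (520, 232). Next is the sample.

Request:
arm_command --pt "0.2 0.1 0 0 0 0" --pt "0.4 0.2 0 0 0 0" --pt "0.6 0.35 0 0 0 0" --pt "0.8 0.5 0 0 0 0" --pt "1 0.65 0 0 0 0" --pt "1 0.727 0 0 0 0" --pt "1 0.727 0 0 0 0"

```text
t: 23.1
eef_pos: [0.5762, -0.0546, 0.219]
ee_rot: [[-0.006, 1.0, -0.005], [1.0, 0.006, 0.002], [0.002, -0.005, -1.0]]
ft_force: [-0.4, 0.0, 0.3]
grip_width: 0.0859
grasp_force: 0.0
```

Request:
arm_command --pt "0.1 0 0 0 0 0" --pt "0.16 0 0 0 0 0" --pt "0.16 0 0 0 0 0" --pt "0.16 0 0 0 0 0" --pt "0.16 0 0 0 0 0"

```text
t: 23.6
eef_pos: [0.5751, -0.0194, 0.2227]
ee_rot: [[-0.0, 1.0, -0.0], [1.0, 0.0, -0.0], [-0.0, -0.0, -1.0]]
ft_force: [0.3, 0.4, -0.2]
grip_width: 0.0856
grasp_force: 0.0
```

```bash
python3 - <<'E'
from m import *
s=r.sense();c=r.capture("wrist");I=c["color"]
for p,a,w in blobs(I,"red",300): print(np.round(p,1),a,w,np.round(hit(c,p,.054,s),4))
go([.5757,-.018,.039])
E
```

```text
[216.8 323.3] 1223 [40 40] [ 0.5762 -0.0169]
at [ 0.5753 -0.0194  0.2228] w 0.0853 gf 0.0 t 23.6 yawy [ 1. -0.]
[0.5757, -0.018, 0.039] [0.006, 0.002, 0.735]
```

Request:
arm_command --pt "0.005 0 0.15 0 0 0" --pt "0.005 0 0.3 0 0 0" --pt "0.005 0 0.45 0 0 0" --pt "0.005 0 0.58 0 0 0" --pt "0.005 0 0.67 0 0 0" --pt "0.005 0 0.72 0 0 0" --pt "0.005 0 0.735 0 0 0" --pt "0.005 0 0.735 0 0 0"

```text
t: 24.45
eef_pos: [0.5759, -0.0175, 0.0397]
ee_rot: [[-0.001, 1.0, 0.001], [1.0, 0.001, -0.0], [-0.0, 0.001, -1.0]]
ft_force: [0.6, -0.6, -0.2]
grip_width: 0.0855
grasp_force: 0.0
```

Request:
arm_command --pt "0 0 0 0 0 0" --pt "0 0 0 0 0 0" --pt "0 0 0 0 0 0" --pt "0 0 0 0 0 0" --pt "0 0 0 0 0 0" --pt "0 0 0 0 0 0" --pt "0 0 0 0 0 0" --pt "0 0 0 0 0 0" --grip 1 --grip_force 30

```text
t: 25.25
eef_pos: [0.5787, -0.0174, 0.0422]
ee_rot: [[-0.001, 1.0, 0.007], [1.0, 0.001, -0.001], [-0.001, 0.007, -1.0]]
ft_force: [2.3, 0.7, 6.0]
grip_width: -0.0003
grasp_force: 2.8
```

Request:
arm_command --pt "0 0 -0.06 0 0 0" --pt "0 0 -0.16 0 0 0" --pt "0 0 -0.3 0 0 0" --pt "0 0 -0.44 0 0 0" --pt "0 0 -0.56 0 0 0" --pt "0 0 -0.6 0 0 0" --pt "0 0 -0.6 0 0 0"

```text
t: 25.95
eef_pos: [0.5764, -0.0172, 0.1915]
ee_rot: [[-0.001, 1.0, 0.004], [1.0, 0.001, -0.001], [-0.001, 0.004, -1.0]]
ft_force: [0.3, -0.4, -0.0]
grip_width: 0.0002
grasp_force: 0.0
```

```bash
python3 - <<'E'
from m import *
c=r.capture("top");I=c["color"]
cr=cv2.resize(I[260:365,120:260],(700,525),interpolation=cv2.INTER_CUBIC);cv2.imwrite("pics/mix.png",cr)
go([.440,.306,.189])
E
```

```text
at [ 0.5753 -0.017   0.1891] w -0.0001 gf 0.0 t 26.0 yawy [1.    0.001]
[0.44, 0.306, 0.189] [1.293, -0.54, 0.0]
```

View pics/mix.png

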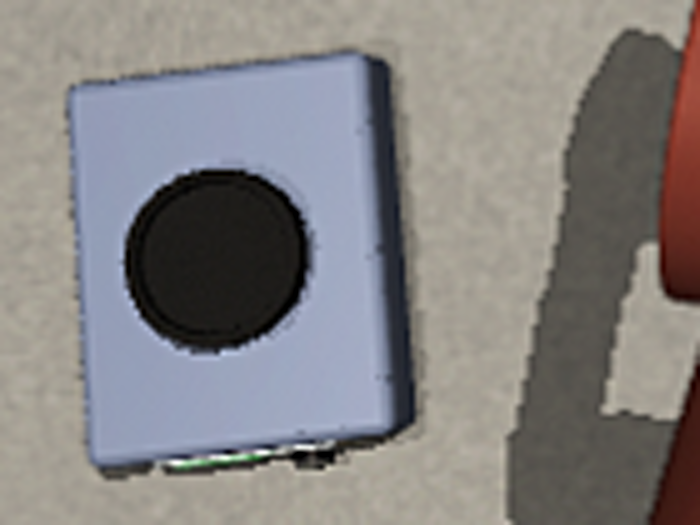

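The fingers closed on nothing, so the grasp missed. I'm looking for the jar.

```bash
python3 - <<'E'
from m import *
s=r.sense();c=r.capture("wrist");I=c["color"]
for p,a,w in blobs(I,"red",200): print("w",np.round(p,1),a,w,np.round(hit(c,p,.054,s),4))
d=r.capture("side");t=r.capture("top")
for p,a,w in blobs(t["color"],"red",100): print("t",np.round(p,1),a,w,np.round(hit(t,p,.054),4))
A=cv2.resize(I[100:400,150:500],(350,300));B=cv2.resize(d["color"][190:310,260:400],(400,343),interpolation=cv2.INTER_CUBIC)[:300]
cv2.imwrite("pics/c.png",np.hstack([A,B]))
E
```

```text
w [226.6 331.2] 1495 [44 45] [ 0.5835 -0.0168]
t [352.  303.8] 23667 [165 342] [0.3664 0.0356]
t [178.9 333.8] 4464 [83 72] [ 0.702 -0.019]
```

View pics/c.png

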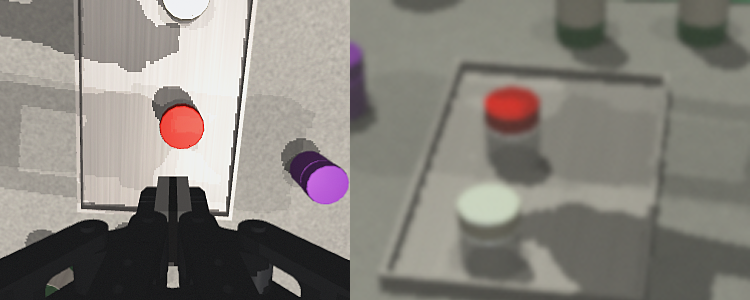

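The jar still stands upright at about x = 0.583, 7 mm from where it was, so the pads probably slid over its lid. I'm checking where the fingertips really are along z by projecting points of the tool axis into the wrist picture.

```bash
python3 - <<'E'
from m import *
s=r.sense();c=r.capture("wrist");print(np.round(c["T_tool_cam"],3).tolist())
R=np.array(s["ee_rot"]);p=np.array(s["eef_pos"])
for z in(-.04,-.02,0,.014,.03):
    for x in (-.011,.011): print(z,x,np.round(proj(c,p+R@[x,0,z],s)))
d=r.capture("side")
for z in(-.05,-.02,0,.014,.03): print("side",z,np.round(proj(d,p+R@[0,0,z])))
cv2.imwrite("pics/f.png",np.hstack([cv2.resize(c["color"][230:430,240:400],(400,500)),cv2.resize(d["color"][130:250,260:356],(400,500),interpolation=cv2.INTER_CUBIC)]))
E
```

```text
[[-0.001, 0.966, 0.257, 0.066], [1.0, 0.001, 0.001, 0.001], [0.001, 0.257, -0.966, -0.155], [0.0, 0.0, 0.0, 1.0]]
-0.04 -0.011 [353. 321.]
-0.04 0.011 [302. 321.]
-0.02 -0.011 [327. 322.]
-0.02 0.011 [281. 321.]
0 -0.011 [307. 322.]
0 0.011 [266. 322.]
0.014 -0.011 [295. 322.]
0.014 0.011 [257. 322.]
0.03 -0.011 [284. 322.]
0.03 0.011 [249. 322.]
side -0.05 [141. 319.]
side -0.02 [156. 319.]
side 0 [166. 319.]
side 0.014 [173. 320.]
side 0.03 [181. 320.]
```

View pics/f.png

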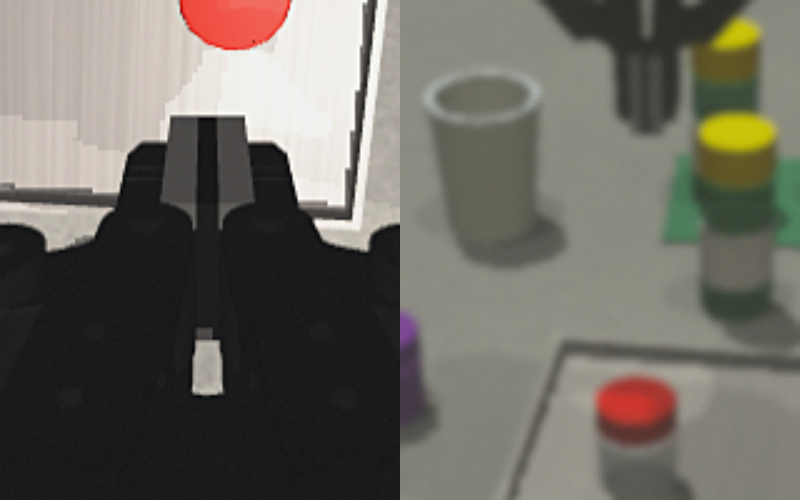

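Both pictures put the shut fingertips (wrist row ~276, side row ~161) about 12 mm behind the TCP, not 14 mm ahead of it. So the real reach is about 25 mm shorter than nominal, and the pads did pass over the lid. I'll go about 25 mm lower, watching the force.

Request:
arm_command --pt "-0.004 0.03 0 0 0 0" --pt "-0.004 0.03 0 0 0 0" --pt "-0.004 0.03 0 0 0 0" --pt "-0.004 0.03 0 0 0 0" --pt "-0.004 0.03 0 0 0 0" --pt "-0.004 0.03 0.1 0 0 0" --pt "-0.004 0.03 0.25 0 0 0" --pt "-0.004 0.03 0.4 0 0 0" --pt "-0.004 0.03 0.5 0 0 0" --pt "-0.004 0.03 0.56 0 0 0" --pt "-0.004 0.03 0.6 0 0 0" --pt "-0.004 0.03 0.6 0 0 0" --grip 0

```text
t: 27.45
eef_pos: [0.5826, -0.018, 0.0385]
ee_rot: [[-0.001, 1.0, -0.001], [1.0, 0.001, 0.0], [0.0, -0.001, -1.0]]
ft_force: [-0.9, 0.1, 0.2]
grip_width: 0.0853
grasp_force: 0.0
```

Request:
arm_command --pt "0 0 0.02 0 0 0" --pt "0 0 0.04 0 0 0" --pt "0 0 0.06 0 0 0" --pt "0 0 0.08 0 0 0" --pt "0 0 0.09 0 0 0" --pt "0 0 0.09 0 0 0"

```text
t: 28.05
eef_pos: [0.5826, -0.018, 0.0161]
ee_rot: [[-0.001, 1.0, -0.001], [1.0, 0.001, 0.0], [0.0, -0.001, -1.0]]
ft_force: [-0.0, 0.7, -0.3]
grip_width: 0.0853
grasp_force: 0.0
```

No contact force. Closing.

Request:
arm_command --pt "0 0 0 0 0 0" --pt "0 0 0 0 0 0" --pt "0 0 0 0 0 0" --pt "0 0 0 0 0 0" --pt "0 0 0 0 0 0" --pt "0 0 0 0 0 0" --pt "0 0 0 0 0 0" --pt "0 0 0 0 0 0" --grip 1

```text
t: 28.85
eef_pos: [0.5835, -0.0182, 0.0171]
ee_rot: [[-0.001, 1.0, 0.001], [1.0, 0.001, -0.0], [-0.0, 0.001, -1.0]]
ft_force: [0.7, 0.5, 3.7]
grip_width: 0.0388
grasp_force: 30.4
```

Request:
arm_command --pt "0 0 -0.06 0 0 0" --pt "0 0 -0.16 0 0 0" --pt "0 0 -0.3 0 0 0" --pt "0 0 -0.44 0 0 0" --pt "0 0 -0.56 0 0 0" --pt "0 0 -0.6 0 0 0" --pt "0 0 -0.6 0 0 0"

```text
t: 29.55
eef_pos: [0.584, -0.0182, 0.1688]
ee_rot: [[-0.001, 1.0, 0.004], [1.0, 0.001, -0.001], [-0.001, 0.004, -1.0]]
ft_force: [0.2, 0.6, -1.3]
grip_width: 0.0388
grasp_force: 30.3
```

```bash
python3 - <<'E'
from m import *
go([.440,.306,.166])
d=r.capture("side");cv2.imwrite("pics/g.png",cv2.resize(d["color"][130:280,250:410],(640,600),interpolation=cv2.INTER_CUBIC))
E
```

```text
at [ 0.584  -0.0182  0.1688] w 0.0388 gf 30.3 t 29.6 yawy [1.    0.001]
[0.44, 0.306, 0.166] [1.298, -0.574, 0.008]
```

View pics/g.png

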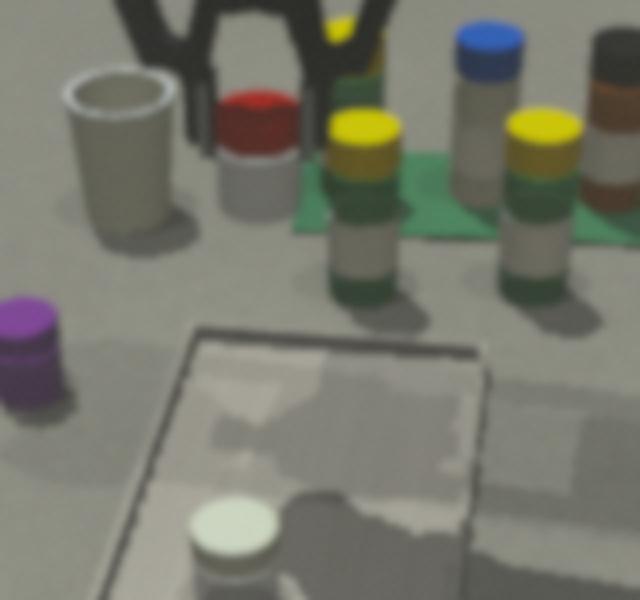

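The jar is held upright at crop (258, 155). Carrying it to the mixer.

Request:
arm_command --pt "0.05 -0.02 0 0 0 0" --pt "0.15 -0.06 0 0 0 0" --pt "0.3 -0.13 0 0 0 0" --pt "0.45 -0.2 0 0 0 0" --pt "0.6 -0.27 0 0 0 0" --pt "0.75 -0.34 0 0 0 0" --pt "0.88 -0.4 0 0 0 0" --pt "0.96 -0.44 0 0 0 0" --pt "1 -0.46 0 0 0 0" --pt "1 -0.46 0 0 0 0"

```text
t: 30.6
eef_pos: [0.466, 0.2326, 0.1649]
ee_rot: [[-0.004, 1.0, -0.003], [1.0, 0.004, -0.001], [-0.001, -0.003, -1.0]]
ft_force: [-0.1, -0.2, 0.3]
grip_width: 0.039
grasp_force: 30.3
```

Request:
arm_command --pt "0.05 -0.02 0 0 0 0" --pt "0.12 -0.05 0 0 0 0" --pt "0.2 -0.08 0 0 0 0" --pt "0.26 -0.1 0 0 0 0" --pt "0.292 -0.117 0 0 0 0" --pt "0.292 -0.117 0 0 0 0" --pt "0.292 -0.117 0 0 0 0" --pt "0.292 -0.117 0 0 0 0"

```text
t: 31.4
eef_pos: [0.4387, 0.3042, 0.1667]
ee_rot: [[-0.0, 1.0, 0.0], [1.0, 0.0, -0.0], [-0.0, 0.0, -1.0]]
ft_force: [0.9, 0.3, -0.9]
grip_width: 0.039
grasp_force: 30.3
```

```bash
python3 - <<'E'
from m import *
d=r.capture("side")
for p,a,w in blobs(d["color"],"black",300): print(np.round(p,1),a,w,np.round(hit(d,p,.056),4))
go([.4395,.305,.0635])
E
```

```text
[ 81.  478.3] 3742 [68 79] [ 0.0914 -0.9624]
[213.4 417.8] 1917 [53 61] [ 0.377  -0.0724]
at [0.4387 0.3042 0.1667] w 0.0389 gf 30.3 t 31.4 yawy [1. 0.]
[0.4395, 0.305, 0.0635] [0.003, 0.003, 0.413]
```

Request:
arm_command --pt "0.003 0.003 0.06 0 0 0" --pt "0.003 0.003 0.16 0 0 0" --pt "0.003 0.003 0.26 0 0 0" --pt "0.003 0.003 0.34 0 0 0" --pt "0.003 0.003 0.38 0 0 0" --pt "0.003 0.003 0.395 0 0 0" --pt "0.003 0.003 0.405 0 0 0" --pt "0.003 0.003 0.41 0 0 0" --pt "0.003 0.003 0.413 0 0 0" --pt "0.003 0.003 0.413 0 0 0"

```text
t: 32.45
eef_pos: [0.4396, 0.3058, 0.0642]
ee_rot: [[-0.001, 1.0, 0.001], [1.0, 0.001, 0.001], [0.001, 0.001, -1.0]]
ft_force: [0.4, 0.0, -0.4]
grip_width: 0.0394
grasp_force: 30.3
```

```bash
python3 - <<'E'
from m import *
go([.4395,.305,.0635])
d=r.capture("side");cv2.imwrite("pics/m2.png",cv2.resize(d["color"][310:440,320:460],(646,600),interpolation=cv2.INTER_CUBIC))
for z in (.050,.100): print([np.round((np.array(proj(d,[x,y,z]))-[310,320])*4.615) for x,y in((.4395,.305),(.4195,.305),(.4595,.305))])
E
```

```text
at [0.4396 0.3058 0.0642] w 0.0394 gf 30.3 t 32.5 yawy [1.    0.001]
[0.4395, 0.305, 0.0635] [-0.003, -0.001, 0.003]
[array([248., 336.]), array([253., 402.]), array([243., 270.])]
[array([141., 350.]), array([145., 420.]), array([136., 281.])]
```

View pics/m2.png

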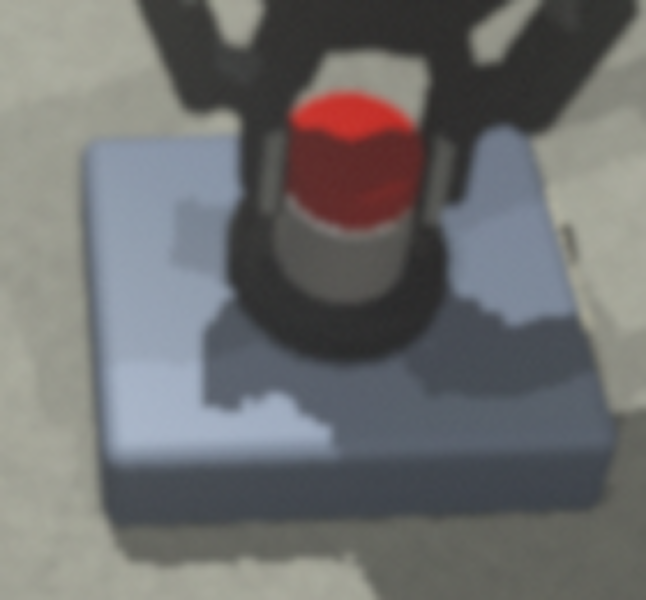

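The jar is centred in the dish at col ~340 and close to the floor. I'm lowering the last millimetre or two.

Request:
arm_command --pt "0 0 0.003 0 0 0" --pt "0 0 0.005 0 0 0" --pt "0 0 0.006 0 0 0" --pt "0 0 0.006 0 0 0"

```text
t: 32.9
eef_pos: [0.4395, 0.3057, 0.0631]
ee_rot: [[-0.001, 1.0, 0.001], [1.0, 0.001, 0.0], [0.0, 0.001, -1.0]]
ft_force: [-1.7, -0.9, 5.5]
grip_width: 0.0389
grasp_force: 30.9
```

Contact at 5.5 N, so the jar is seated. Releasing and rising.

Request:
arm_command --pt "0 0 0 0 0 0" --pt "0 0 0 0 0 0" --pt "0 0 0 0 0 0" --pt "0 0 0 0 0 0" --pt "0 0 0 0 0 0" --pt "0 0 0 0 0 0" --pt "0 0 -0.1 0 0 0" --pt "0 0 -0.25 0 0 0" --pt "0 0 -0.4 0 0 0" --pt "0 0 -0.55 0 0 0" --pt "0 0 -0.63 0 0 0" --pt "0 0 -0.63 0 0 0" --grip 0

```text
t: 34.1
eef_pos: [0.4411, 0.3065, 0.224]
ee_rot: [[-0.001, 1.0, 0.007], [1.0, 0.001, 0.004], [0.004, 0.007, -1.0]]
ft_force: [0.4, 0.9, 0.2]
grip_width: 0.0854
grasp_force: 0.0
```

```bash
python3 - <<'E'
from m import *
s=r.sense();c=r.capture("wrist")
for p,a,w in blobs(c["color"],"red",300): print("red",np.round(p,1),a,w,np.round(hit(c,p,.100,s),4))
for p,a,w in blobs(c["color"],"black",300):
    if w.max()<130:print("blk",np.round(p,1),a,w,np.round(hit(c,p,.053,s),4))
d=r.capture("side");cv2.imwrite("pics/m3.png",np.hstack([cv2.resize(d["color"][310:440,320:460],(388,360)),cv2.resize(c["color"],(400,300))[:,:].copy() if 0 else cv2.copyMakeBorder(cv2.resize(c["color"],(400,300)),0,60,0,0,0)]))
go([.394,-.309,.22])
E
```

```text
red [229.7 318.3] 1540 [46 47] [0.4387 0.307 ]
blk [202.2 305.7] 628 [43 52] [0.4261 0.3239]
at [0.439  0.3054 0.219 ] w 0.0854 gf 0.0 t 34.2 yawy [1.    0.001]
[0.394, -0.309, 0.22] [-2.457, -0.183, -0.004]
```

View pics/m3.png

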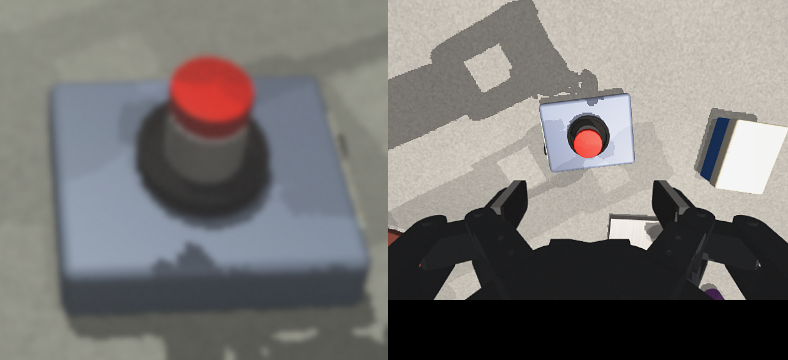

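The jar sits upright in the middle of the dish and the hand is clear. Returning the bottles, black first.

Request:
arm_command --pt "-0.2 0.1 0 0 0 0" --pt "-0.4 0.15 0 0 0 0" --pt "-0.6 0.15 0 0 0 0" --pt "-0.8 0.15 0 0 0 0" --pt "-1 0.15 0 0 0 0" --pt "-1 0.15 0 0 0 0"

```text
t: 34.8
eef_pos: [0.4756, 0.0514, 0.2166]
ee_rot: [[0.005, 1.0, -0.004], [1.0, -0.005, -0.001], [-0.001, -0.004, -1.0]]
ft_force: [-0.1, 0.2, -0.4]
grip_width: 0.0852
grasp_force: 0.0
```

Request:
arm_command --pt "-0.2 0 0 0 0 0" --pt "-0.4 0 0 0 0 0" --pt "-0.6 -0.1 0 0 0 0" --pt "-0.8 -0.2 0 0 0 0" --pt "-1 -0.25 0 0 0 0" --pt "-1 -0.25 0 0 0 0"

```text
t: 35.4
eef_pos: [0.4127, -0.1969, 0.2173]
ee_rot: [[0.003, 1.0, -0.003], [1.0, -0.003, 0.001], [0.001, -0.003, -1.0]]
ft_force: [0.3, 0.1, -0.6]
grip_width: 0.0857
grasp_force: 0.0
```

Request:
arm_command --pt "-0.2 -0.05 0 0 0 0" --pt "-0.4 -0.08 0 0 0 0" --pt "-0.457 -0.083 0 0 0 0" --pt "-0.457 -0.083 0 0 0 0" --pt "-0.457 -0.083 0 0 0 0" --pt "-0.457 -0.083 0 0 0 0"

```text
t: 36.0
eef_pos: [0.3946, -0.3071, 0.2188]
ee_rot: [[-0.003, 1.0, -0.001], [1.0, 0.003, 0.001], [0.001, -0.001, -1.0]]
ft_force: [-0.4, 0.2, 0.8]
grip_width: 0.0854
grasp_force: 0.0
```

```bash
python3 -c "
from h import *
go([.3946,-.3087,.076])"
```

```text
at [ 0.3946 -0.3071  0.2188] w 0.0854 gf 0.0 t 36.0 yawy [1.    0.003]
[0.3946, -0.3087, 0.076] [-0.007, 0.0, 0.571]
```

Request:
arm_command --pt "-0.007 0 0.15 0 0 0" --pt "-0.007 0 0.3 0 0 0" --pt "-0.007 0 0.43 0 0 0" --pt "-0.007 0 0.52 0 0 0" --pt "-0.007 0 0.571 0 0 0" --pt "-0.007 0 0.571 0 0 0" --pt "-0.007 0 0.571 0 0 0"

```text
t: 36.7
eef_pos: [0.3949, -0.3106, 0.0778]
ee_rot: [[-0.002, 1.0, 0.001], [1.0, 0.002, -0.001], [-0.001, 0.001, -1.0]]
ft_force: [0.4, -2.0, 0.5]
grip_width: 0.0854
grasp_force: 0.0
```

Request:
arm_command --pt "0 0 0 0 0 0" --pt "0 0 0 0 0 0" --pt "0 0 0 0 0 0" --pt "0 0 0 0 0 0" --pt "0 0 0 0 0 0" --pt "0 0 0 0 0 0" --pt "0 0 0 0 0 0" --pt "0 0 0 0 0 0" --grip 1 --grip_force 35

```text
t: 37.5
eef_pos: [0.3946, -0.3113, 0.078]
ee_rot: [[-0.001, 1.0, 0.001], [1.0, 0.001, -0.001], [-0.001, 0.001, -1.0]]
ft_force: [-0.6, -0.9, 5.0]
grip_width: 0.041
grasp_force: 35.3
```

Request:
arm_command --pt "0 0 -0.06 0 0 0" --pt "0 0 -0.16 0 0 0" --pt "0 0 -0.3 0 0 0" --pt "0 0 -0.44 0 0 0" --pt "0 0 -0.56 0 0 0" --pt "0 0 -0.6 0 0 0" --pt "0 0 -0.6 0 0 0"

```text
t: 38.2
eef_pos: [0.3947, -0.3111, 0.2283]
ee_rot: [[-0.001, 1.0, 0.002], [1.0, 0.001, -0.002], [-0.002, 0.002, -1.0]]
ft_force: [0.0, -0.7, -2.2]
grip_width: 0.0404
grasp_force: 36.2
```

Request:
arm_command --pt "0.05 0.02 0 0 0 0" --pt "0.15 0.06 0 0 0 0" --pt "0.3 0.12 0 0 0 0" --pt "0.45 0.18 0 0 0 0" --pt "0.6 0.24 0 0 0 0" --pt "0.75 0.3 0 0 0 0" --pt "0.88 0.36 0 0 0 0" --pt "0.96 0.4 0 0 0 0" --pt "1 0.42 0 0 0 0" --pt "1 0.42 0 0 0 0"

```text
t: 39.2
eef_pos: [0.4981, -0.0589, 0.2246]
ee_rot: [[-0.004, 1.0, -0.004], [1.0, 0.004, 0.001], [0.001, -0.004, -1.0]]
ft_force: [-0.3, -0.6, -2.5]
grip_width: 0.0406
grasp_force: 36.0
```

```bash
python3 -c "
from h import *
go([.5315,.0635,.0775])"
```

```text
at [ 0.4981 -0.0589  0.2246] w 0.0406 gf 36.0 t 39.2 yawy [1.    0.004]
[0.5315, 0.0635, 0.0775] [0.488, 0.138, 0.588]
```

Request:
arm_command --pt "0.05 0.02 0 0 0 0" --pt "0.15 0.05 0 0 0 0" --pt "0.28 0.08 0 0 0 0" --pt "0.4 0.12 0 0 0 0" --pt "0.46 0.135 0 0 0 0" --pt "0.48 0.137 0 0 0 0" --pt "0.48 0.137 0 0 0 0" --pt "0.48 0.137 0 0 0 0" --pt "0.48 0.137 0 0 0 0"

```text
t: 40.1
eef_pos: [0.5328, 0.0585, 0.2267]
ee_rot: [[0.0, 1.0, -0.0], [1.0, -0.0, -0.0], [-0.0, -0.0, -1.0]]
ft_force: [0.2, -0.5, -2.1]
grip_width: 0.0405
grasp_force: 36.1
```

```bash
python3 -c "
from h import *
go([.5315,.061,.0775])"
```

```text
at [0.5328 0.0585 0.2267] w 0.0405 gf 36.1 t 40.1 yawy [ 1. -0.]
[0.5315, 0.061, 0.0775] [0.01, -0.005, 0.597]
```

Request:
arm_command --pt "0.01 -0.005 0.06 0 0 0" --pt "0.01 -0.005 0.18 0 0 0" --pt "0.01 -0.005 0.32 0 0 0" --pt "0.01 -0.005 0.44 0 0 0" --pt "0.01 -0.005 0.53 0 0 0" --pt "0.01 -0.005 0.575 0 0 0" --pt "0.01 -0.005 0.59 0 0 0" --pt "0.01 -0.005 0.598 0 0 0" --pt "0.01 -0.005 0.598 0 0 0"

```text
t: 41.0
eef_pos: [0.5327, 0.062, 0.0783]
ee_rot: [[-0.001, 1.0, 0.003], [1.0, 0.001, -0.0], [-0.0, 0.003, -1.0]]
ft_force: [-0.0, 0.4, -2.5]
grip_width: 0.041
grasp_force: 36.1
```

Request:
arm_command --pt "0 0 0 0 0 0" --pt "0 0 0 0 0 0" --pt "0 0 0 0 0 0" --pt "0 0 0 0 0 0" --pt "0 0 0 0 0 0" --pt "0 0 0 0 0 0" --pt "0 0 -0.1 0 0 0" --pt "0 0 -0.3 0 0 0" --pt "0 0 -0.5 0 0 0" --pt "0 0 -0.57 0 0 0" --pt "0 0 -0.57 0 0 0" --pt "0 0 -0.57 0 0 0" --grip 0

```text
t: 42.2
eef_pos: [0.5313, 0.0621, 0.219]
ee_rot: [[-0.001, 1.0, -0.001], [1.0, 0.001, -0.0], [-0.0, -0.001, -1.0]]
ft_force: [-0.1, 0.4, -1.6]
grip_width: 0.0852
grasp_force: 0.0
```

```bash
python3 - <<'E'
from m import *
s=r.sense();c=r.capture("wrist");cv2.imwrite("pics/w4.png",c["color"][100:400,150:550])
print(proj(c,[.5305,.0612,.114],s))
go([.4763,-.3094,.22])
E
```

```text
[np.float64(236.27197953474112), np.float64(321.12019689000294)]
at [0.5307 0.0621 0.2176] w 0.0855 gf 0.0 t 42.2 yawy [1.    0.001]
[0.4763, -0.3094, 0.22] [-1.486, -0.219, -0.009]
```

View pics/w4.png

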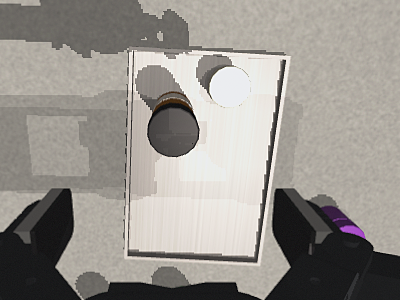

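The black bottle stands at full-frame (323, 230). Its offset from the white lid is within about 2 mm of the start. Blue next.

Request:
arm_command --pt "-0.2 -0.03 0 0 0 0" --pt "-0.4 -0.06 0 0 0 0" --pt "-0.6 -0.09 0 0 0 0" --pt "-0.8 -0.12 0 0 0 0" --pt "-1 -0.15 0 0 0 0" --pt "-1 -0.15 0 0 0 0"

```text
t: 42.85
eef_pos: [0.4921, -0.192, 0.2167]
ee_rot: [[0.005, 1.0, -0.005], [1.0, -0.005, 0.001], [0.001, -0.005, -1.0]]
ft_force: [0.5, 1.3, -0.2]
grip_width: 0.0856
grasp_force: 0.0
```

Request:
arm_command --pt "-0.2 -0.04 0 0 0 0" --pt "-0.4 -0.068 0 0 0 0" --pt "-0.486 -0.068 0 0 0 0" --pt "-0.486 -0.068 0 0 0 0" --pt "-0.486 -0.068 0 0 0 0" --pt "-0.486 -0.068 0 0 0 0" --pt "-0.486 -0.068 0 0 0 0"

```text
t: 43.55
eef_pos: [0.4778, -0.3079, 0.2192]
ee_rot: [[-0.003, 1.0, -0.001], [1.0, 0.003, 0.001], [0.001, -0.001, -1.0]]
ft_force: [0.4, 0.2, 0.2]
grip_width: 0.0854
grasp_force: 0.0
```

```bash
python3 -c "
from h import *
go([.4763,-.3094,.077])"
```

```text
at [ 0.4778 -0.3079  0.2192] w 0.0854 gf 0.0 t 43.5 yawy [1.    0.003]
[0.4763, -0.3094, 0.077] [-0.006, -0.006, 0.569]
```

Request:
arm_command --pt "0 -0.004 0.15 0 0 0" --pt "0 -0.004 0.3 0 0 0" --pt "0 -0.004 0.43 0 0 0" --pt "0 -0.004 0.52 0 0 0" --pt "0 -0.004 0.569 0 0 0" --pt "0 -0.004 0.569 0 0 0" --pt "0 -0.004 0.569 0 0 0"

```text
t: 44.25
eef_pos: [0.4774, -0.3096, 0.0787]
ee_rot: [[-0.002, 1.0, 0.001], [1.0, 0.002, -0.001], [-0.001, 0.001, -1.0]]
ft_force: [-0.9, -0.7, 0.6]
grip_width: 0.0852
grasp_force: 0.0
```

Request:
arm_command --pt "0 0 0 0 0 0" --pt "0 0 0 0 0 0" --pt "0 0 0 0 0 0" --pt "0 0 0 0 0 0" --pt "0 0 0 0 0 0" --pt "0 0 0 0 0 0" --pt "0 0 0 0 0 0" --pt "0 0 0 0 0 0" --grip 1

```text
t: 45.05
eef_pos: [0.4771, -0.3101, 0.0788]
ee_rot: [[-0.001, 1.0, 0.001], [1.0, 0.001, -0.001], [-0.001, 0.001, -1.0]]
ft_force: [-1.5, 0.2, 5.5]
grip_width: 0.041
grasp_force: 35.5
```

Request:
arm_command --pt "0 0 -0.06 0 0 0" --pt "0 0 -0.16 0 0 0" --pt "0 0 -0.3 0 0 0" --pt "0 0 -0.44 0 0 0" --pt "0 0 -0.56 0 0 0" --pt "0 0 -0.6 0 0 0" --pt "0 0 -0.6 0 0 0"

```text
t: 45.75
eef_pos: [0.4773, -0.31, 0.2293]
ee_rot: [[-0.001, 1.0, 0.003], [1.0, 0.001, -0.002], [-0.002, 0.003, -1.0]]
ft_force: [0.7, 0.2, -2.2]
grip_width: 0.041
grasp_force: 35.7
```

Request:
arm_command --pt "0.05 0.01 0 0 0 0" --pt "0.15 0.03 0 0 0 0" --pt "0.3 0.06 0 0 0 0" --pt "0.45 0.09 0 0 0 0" --pt "0.6 0.12 0 0 0 0" --pt "0.75 0.15 0 0 0 0" --pt "0.88 0.18 0 0 0 0" --pt "0.96 0.195 0 0 0 0" --pt "1 0.2 0 0 0 0" --pt "1 0.2 0 0 0 0"

```text
t: 46.75
eef_pos: [0.5253, -0.0579, 0.2253]
ee_rot: [[-0.003, 1.0, -0.003], [1.0, 0.003, 0.001], [0.001, -0.003, -1.0]]
ft_force: [0.5, 1.0, -0.9]
grip_width: 0.0412
grasp_force: 35.7
```

Request:
arm_command --pt "0.05 0 0 0 0 0" --pt "0.13 0 0 0 0 0" --pt "0.2 0 0 0 0 0" --pt "0.24 0 0 0 0 0" --pt "0.245 0 0 0 0 0" --pt "0.245 0 0 0 0 0" --pt "0.245 0 0 0 0 0" --pt "0.245 0 0 0 0 0"

```text
t: 47.55
eef_pos: [0.5263, 0.0012, 0.2275]
ee_rot: [[-0.0, 1.0, 0.0], [1.0, 0.0, -0.0], [-0.0, 0.0, -1.0]]
ft_force: [0.2, -0.6, -1.1]
grip_width: 0.0408
grasp_force: 35.7
```

```bash
python3 -c "
from h import *
go([.526,.001,.078])"
```

```text
at [0.5263 0.0012 0.2275] w 0.0408 gf 35.7 t 47.5 yawy [1. 0.]
[0.526, 0.001, 0.078] [-0.001, -0.001, 0.598]
```

Request:
arm_command --pt "0 0 0.06 0 0 0" --pt "0 0 0.18 0 0 0" --pt "0 0 0.32 0 0 0" --pt "0 0 0.44 0 0 0" --pt "0 0 0.53 0 0 0" --pt "0 0 0.575 0 0 0" --pt "0 0 0.59 0 0 0" --pt "0 0 0.598 0 0 0" --pt "0 0 0.598 0 0 0"

```text
t: 48.45
eef_pos: [0.5271, 0.0016, 0.0789]
ee_rot: [[-0.001, 1.0, 0.002], [1.0, 0.001, -0.0], [-0.0, 0.002, -1.0]]
ft_force: [1.0, -0.9, -1.1]
grip_width: 0.0405
grasp_force: 35.7
```

Request:
arm_command --pt "0 0 0 0 0 0" --pt "0 0 0 0 0 0" --pt "0 0 0 0 0 0" --pt "0 0 0 0 0 0" --pt "0 0 0 0 0 0" --pt "0 0 0 0 0 0" --pt "0 0 -0.1 0 0 0" --pt "0 0 -0.3 0 0 0" --pt "0 0 -0.5 0 0 0" --pt "0 0 -0.57 0 0 0" --pt "0 0 -0.57 0 0 0" --pt "0 0 -0.57 0 0 0" --grip 0

```text
t: 49.65
eef_pos: [0.5259, 0.0019, 0.2198]
ee_rot: [[-0.001, 1.0, -0.001], [1.0, 0.001, 0.0], [0.0, -0.001, -1.0]]
ft_force: [0.3, -0.2, -0.4]
grip_width: 0.0858
grasp_force: 0.0
```

```bash
python3 -c "
from h import *
go([.5605,-.3122,.219])"
```

```text
at [0.5259 0.0019 0.2198] w 0.0858 gf 0.0 t 49.6 yawy [1.    0.001]
[0.5605, -0.3122, 0.219] [-1.256, 0.137, 0.003]
```

Last, yellow.

Request:
arm_command --pt "-0.2 0.03 0 0 0 0" --pt "-0.4 0.06 0 0 0 0" --pt "-0.6 0.09 0 0 0 0" --pt "-0.8 0.12 0 0 0 0" --pt "-1 0.137 0 0 0 0" --pt "-1 0.137 0 0 0 0"

```text
t: 50.25
eef_pos: [0.5591, -0.2526, 0.2164]
ee_rot: [[0.005, 1.0, -0.005], [1.0, -0.004, 0.001], [0.001, -0.005, -1.0]]
ft_force: [0.1, 0.6, 0.5]
grip_width: 0.0853
grasp_force: 0.0
```

Request:
arm_command --pt "-0.2 0 0 0 0 0" --pt "-0.256 0 0 0 0 0" --pt "-0.256 0 0 0 0 0" --pt "-0.256 0 0 0 0 0" --pt "-0.256 0 0 0 0 0" --pt "-0.256 0 0 0 0 0"

```text
t: 50.85
eef_pos: [0.561, -0.3106, 0.2203]
ee_rot: [[-0.003, 1.0, -0.0], [1.0, 0.003, 0.0], [0.0, -0.0, -1.0]]
ft_force: [-0.2, 0.3, -0.2]
grip_width: 0.0856
grasp_force: 0.0
```

```bash
python3 -c "
from h import *
go([.5605,-.3122,.077])"
```

```text
at [ 0.561  -0.3106  0.2203] w 0.0856 gf 0.0 t 50.9 yawy [1.    0.003]
[0.5605, -0.3122, 0.077] [-0.007, -0.002, 0.573]
```

Request:
arm_command --pt "0 0 0.15 0 0 0" --pt "0 0 0.3 0 0 0" --pt "0 0 0.43 0 0 0" --pt "0 0 0.52 0 0 0" --pt "0 0 0.571 0 0 0" --pt "0 0 0.571 0 0 0" --pt "0 0 0.571 0 0 0"

```text
t: 51.55
eef_pos: [0.5616, -0.3122, 0.079]
ee_rot: [[-0.002, 1.0, 0.001], [1.0, 0.002, -0.001], [-0.001, 0.001, -1.0]]
ft_force: [-0.3, 0.4, 1.0]
grip_width: 0.0856
grasp_force: 0.0
```

Request:
arm_command --pt "0 0 0 0 0 0" --pt "0 0 0 0 0 0" --pt "0 0 0 0 0 0" --pt "0 0 0 0 0 0" --pt "0 0 0 0 0 0" --pt "0 0 0 0 0 0" --pt "0 0 0 0 0 0" --pt "0 0 0 0 0 0" --grip 1

```text
t: 52.35
eef_pos: [0.5614, -0.3127, 0.0792]
ee_rot: [[-0.001, 1.0, 0.001], [1.0, 0.001, -0.001], [-0.001, 0.001, -1.0]]
ft_force: [-1.0, -0.1, 5.9]
grip_width: 0.0406
grasp_force: 35.5
```

Request:
arm_command --pt "0 0 -0.06 0 0 0" --pt "0 0 -0.16 0 0 0" --pt "0 0 -0.3 0 0 0" --pt "0 0 -0.44 0 0 0" --pt "0 0 -0.56 0 0 0" --pt "0 0 -0.6 0 0 0" --pt "0 0 -0.6 0 0 0"

```text
t: 53.05
eef_pos: [0.5616, -0.3126, 0.2298]
ee_rot: [[-0.001, 1.0, 0.003], [1.0, 0.001, -0.002], [-0.002, 0.003, -1.0]]
ft_force: [0.1, 1.0, -1.7]
grip_width: 0.0408
grasp_force: 35.7
```

Request:
arm_command --pt "0.05 -0.01 0 0 0 0" --pt "0.15 -0.03 0 0 0 0" --pt "0.3 -0.05 0 0 0 0" --pt "0.45 -0.07 0 0 0 0" --pt "0.6 -0.09 0 0 0 0" --pt "0.75 -0.11 0 0 0 0" --pt "0.88 -0.13 0 0 0 0" --pt "0.96 -0.145 0 0 0 0" --pt "1 -0.152 0 0 0 0" --pt "1 -0.152 0 0 0 0" --pt "1 -0.152 0 0 0 0" --pt "1 -0.152 0 0 0 0"

```text
t: 54.25
eef_pos: [0.5225, -0.063, 0.2272]
ee_rot: [[0.0, 1.0, -0.001], [1.0, -0.0, -0.0], [-0.0, -0.001, -1.0]]
ft_force: [-0.5, -0.7, -0.5]
grip_width: 0.041
grasp_force: 35.7
```

```bash
python3 -c "
from h import *
go([.5225,-.059,.079])"
```

```text
at [ 0.5225 -0.063   0.2272] w 0.041 gf 35.7 t 54.2 yawy [ 1. -0.]
[0.5225, -0.059, 0.079] [0.016, 0.0, 0.593]
```

Request:
arm_command --pt "0.01 0 0.06 0 0 0" --pt "0.013 0 0.18 0 0 0" --pt "0.013 0 0.32 0 0 0" --pt "0.013 0 0.44 0 0 0" --pt "0.013 0 0.53 0 0 0" --pt "0.013 0 0.575 0 0 0" --pt "0.013 0 0.59 0 0 0" --pt "0.013 0 0.598 0 0 0" --pt "0.013 0 0.598 0 0 0"

```text
t: 55.15
eef_pos: [0.5236, -0.0592, 0.0792]
ee_rot: [[-0.001, 1.0, 0.003], [1.0, 0.001, -0.001], [-0.001, 0.003, -1.0]]
ft_force: [-0.5, -0.1, -1.5]
grip_width: 0.0412
grasp_force: 35.8
```

Request:
arm_command --pt "0 0 0 0 0 0" --pt "0 0 0 0 0 0" --pt "0 0 0 0 0 0" --pt "0 0 0 0 0 0" --pt "0 0 0 0 0 0" --pt "0 0 0 0 0 0" --pt "0 0 -0.1 0 0 0" --pt "0 0 -0.3 0 0 0" --pt "0 0 -0.5 0 0 0" --pt "0 0 -0.6 0 0 0" --pt "0 0 -0.6 0 0 0" --grip 0

```text
t: 56.25
eef_pos: [0.5254, -0.0596, 0.2344]
ee_rot: [[-0.001, 1.0, 0.01], [1.0, 0.001, -0.003], [-0.003, 0.01, -1.0]]
ft_force: [1.2, 0.1, 1.5]
grip_width: 0.0855
grasp_force: 0.0
```

Request:
arm_command --pt "0 -0.1 0 0 0 0" --pt "0 -0.3 0 0 0 0" --pt "0 -0.45 0 0 0 0" --pt "-0.3 -0.45 0 0 0 0" --pt "-0.5 -0.45 0 0 0 0" --pt "-0.8 -0.45 0 0 0 0" --pt "-1 -0.45 0 0 0 0" --pt "-1 -0.45 0 0 0 0" --pt "-1 -0.45 0 0 0 0"

```text
t: 57.15
eef_pos: [0.4089, -0.3132, 0.226]
ee_rot: [[0.005, 1.0, -0.003], [1.0, -0.005, 0.001], [0.001, -0.003, -1.0]]
ft_force: [0.4, 0.6, 0.8]
grip_width: 0.0852
grasp_force: 0.0
```

```bash
python3 - <<'E'
from m import *
c=r.capture("top");I=c["color"];cv2.imwrite("pics/end.png",I)
for k,z in dict(yellow=.114,blue=.114,red=.1).items():
    for p,a,w in blobs(I,k): print(k,np.round(p,1),a,w,np.round(hit(c,p,z),4))
for q in("bottle_black","reference"): print(q,[np.round(x["point"]) for x in r.place_of("top",q)[:2]])
E
```

```text
yellow [254.8 429.1] 422 [23 23] [ 0.545  -0.1912]
yellow [266.1 355.2] 416 [23 23] [ 0.5234 -0.058 ]
yellow [310.9 435.8] 443 [24 25] [ 0.4449 -0.2007]
blue [264.7 322.8] 415 [23 24] [5.256e-01 4.000e-04]
red [311.3 154.5] 401 [22 23] [0.4403 0.3048]
red [408.6 589.2] 5441 [115 173] [ 0.281  -0.4622]
red [467.4 551.6] 1229 [65 35] [ 0.1839 -0.3919]
bottle_black [array([267., 289.])]
reference [array([239., 278.])]
```

View pics/end.png

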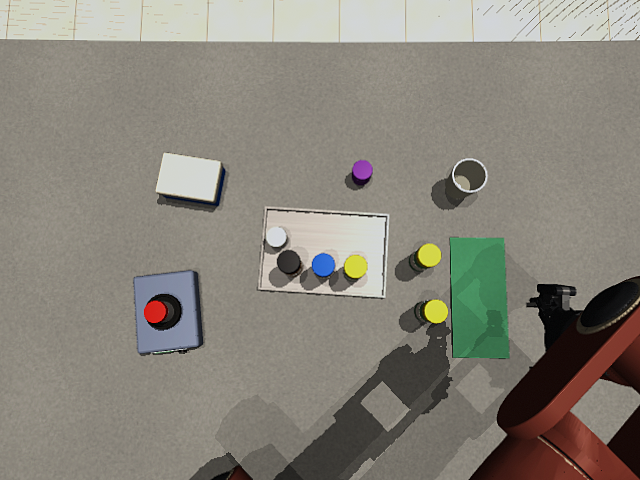

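The final top view shows the yellow (355, 266), blue (323, 265) and black (289, 262) bottles back on their spots within about 1 mm. The jar is in the dish (its lid at (155, 311) measures to (0.440, 0.305)), and everything else is untouched. Handing in.

```bash
python3 -c "
from workcell import r
print(r.close_job())"
```

```text
the job is handed in; nothing more can be done
None
```

The job is handed in: the red-lidded jar is seated in the mixer's dish, the three bottles are upright back on their starting spots to within about 2 mm, and the bystanders were left where they were; the first grasp of the jar missed and nudged it about 7 mm in the tray before the second one held.

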